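# Empty the knob canister, pack the spare feet and lock its bayonet lid

## Robot

A 7-joint arm with a two-finger parallel gripper is mounted at the origin on the work surface. World frame = base frame: x ahead of the robot, y to its left, z up, the work surface at z = 0. Lengths are in m, angles in rad, forces in N, time in s.
With the tool pointing down it reaches from about 0.425 to 0.95 m from the base axis. Payload 4.7 kg.
Tool frame: the origin (TCP) lies at the centre of the arm's flange, where the gripper is bolted on; the fingertips stand 182 mm ahead of it and the grasp point (between the pads) lies 164 mm ahead of it (robot.tip_reach is the distance from the TCP to the fingertips, in m); z points along the fingers, y is the line along which they close (so a half turn about z gives the same grasp; the last joint's range is limited). The gripper opens to 87 mm and grips with 3 to 60 N. Pads are 19 mm wide; open, the fingers measure 117 mm over their backs; the gripper's body (75 mm by 190 mm) begins 51 mm behind the grasp point.
Start: joints at [1.119, 0.469, -0.049, 1.532, 0.024, 1.141, -0.082], TCP at [0.277, -0.616, 0.405] pointing down, gripper open.
Joint ranges: [-2.59, 2.59], [-0.33, 1.99], [-1.39, 1.29], [0.1, 2.45], [-1.04, 4.18], [0.21, 1.99], [-2.66, 2.66]. Speed limits (rad/s): [2.57, 2.57, 3.14, 3.14, 3.14, 3.14, 3.14].

## Interface

Orientations are given as a rotation vector (axis times angle).
In Python, from cell import robot, eyes, ticket, finder gives the robot as it stands.
- The arm moves only by the shell command python3 -m handwheel 'ROWS' [FORCE]. ROWS is JSON, a list of rows, each a list of 5 numbers: the finger opening in m, from 0 to 0.087, then the shift along the tool's x, y, z in m, then the turn about the tool's z in rad. A call has 1 to 12 rows; each row is the pose to reach, as a shift and turn from the pose commanded when the call began, along the tool's axes at that moment; what a row does not reach only later rows make up. A row lasts 1/12 s, in which the tool goes at most 41.7 mm and 7.16 degrees, less where a joint would pass 70% of its speed; a pose out of reach is approached as far as the arm can. A call with a gripper value outside its range is refused whole. The fingers move at their own pace and stop on an object; FORCE is the grip in N (left out, the last holds). Time passes only in rows, so rows that repeat a pose let the fingers close. It gives the time, the measured TCP pose, the force, the opening and the grip force at its end, in the units of the state.
- robot.observe(): the state, without advancing time (a new reading comes with each control period).
- eyes.snapshot(name): name is "scene" or "top" or "wrist"; returns a dict with "frame" (420x560x3 uint8, red, green, blue), "mtx" (3x3 intrinsics, pixels), "extrinsics" (4x4, takes a point from world to camera coordinates). Camera axes: x right, y up, looking along -z (the intrinsics and any distortion apply to the point x, -y, -z); pixel columns grow to the right and rows downward; lengths in m; the calibration is good to about 2 mm. A picture is of the moment at which its call begins. There is no depth.
- ticket.finish_job(): hands the job in; it is judged then, once.
Trained networks look in the newest picture that a camera, given by its name, has taken for a name from the list of things; names that differ only in an ending like _2 or _b are one class to them, and where a whole thing is asked for, a point or a joint stands for the part that bears it (a point fixed in the world has none). Each returns a list of dicts, best first, with "p" (0 to 1); they miss things now and then, are a little off and sometimes report something else, mostly with a low value. They report only what shows in the picture. A call takes as long as a camera call.
- finder.search_frame(name, camera): "bbox" ([centre column, centre row, width, height] in pixels, round what is visible of it).
- finder.outline_of(name, camera): "mask" (420x560 bool, what is visible of it) and "bbox" ([centre column, centre row, width, height] in pixels, round what is visible of it).
- finder.tip_of(name, camera): "centre" ([column, row] in pixels: a listed point, or the origin of a listed thing).
The state is a dict: "clock": time; "joint_pos": joint angles; "qvel": joint speeds; "effort": joint torques, N m; "position": TCP position; "ee_rot": TCP orientation; "ft_force": force on the tool from outside, world axes, zero at the start; "ft_torque": the same for the moment, N m; "width": opening from 0.0 (shut) to 1.0 (fully open); "grip_force": force on a finger pad.
Only numpy, scipy, OpenCV 4.12 (cv2) and the standard library are available. Lean on these libraries where they do the work, as an engineer would, in place of code of your own. Each camera call takes 0.05 s, during which the arm holds its last target. There are 200 camera calls.

## Task

Lift the green canister out of its caddy, tip all the wooden knobs out of it into the open top tier of the grey stacking tray, and stand it upright in its caddy pocket again. Then pack every white furniture foot lying on the tiles into it and close it: set the orange lid in with its lugs in the slots, press it down and turn it clockwise about a quarter turn until it stops, so that it is locked. Leave the mallet, the blue clip and the screwdriver where they lie.

Things in the scene. Friction and masses are not known exactly. Their poses are not given: they have to be found in the camera images.
- canister: Green canister, loose, 0.2 kg, 111 mm tall. Origin: centre of its underside; z up its axis, x and y square to its flat sides. Square body, 49 mm wide at the foot, 54 mm below the head; open square cavity 42 mm wide at its floor (z = 5 mm), 47 mm at the top. The head, z = 90 to 111 mm, is 68 x 68 mm with upright flat sides: grip it there. Wooden knobs lie in it at the start.
- mouth (a point): Centre of the canister's mouth, at the top of its head, z = 111 mm. Round bayonet collar in the head: a ledge (z = 106 to 111 mm, inner radius 27 mm) with two opposite gaps, the slots, at the canister's +x and -x. Lugs below the ledge can turn clockwise only (seen from above), to a stop 80 degrees on from the slots.
- slot (a point): Middle of the slot at the canister's +x, at the top of the ledge, 29 mm from the axis; the other slot is opposite. Each is a gap in the ledge 22 mm wide, open from above, with a white mark on the outside of the head.
- seal (a point): Centre of the sprung square black rubber seal under the ledge. The lid comes to bear on it with the lid's origin at z = 104 mm of the canister; the lugs pass under the ledge only if it is pushed down to z = 102 mm or less. It gives 4 mm, 3 N to start and 7 N fully down, then the lid meets a hard seat at z = 100 mm. Let go unlocked, the lid rises again.
- lid: Orange bayonet lid, loose, 60 g, lying grip up on the tiles. Origin: centre of its underside, z up. Disc of radius 24.5 mm, 9 mm thick; two lugs at local +x and -x, 16 mm wide, 4 mm thick, flush with the underside, out to radius 30.3 mm. Half a turn makes no difference. Locked: origin 102 mm up the canister's axis, disc flush with the head's top, x turned about 80 degrees clockwise from the canister's x.
- lid_grip (a point): Point in the middle of the lid's black upright grip fin, 32 mm above the lid's underside. The fin is 46 mm long along the lid's x (in line with the lugs), 18 mm wide along its y, and reaches from 9 to 46 mm above the underside.
- caddy: Black plastic caddy, fixed, 100 (x) by 160 mm (y). Origin: centre of its underside, z up. At its -y end an upright square pocket, 55 mm wide inside, rim 38 mm above the tiles, in which the canister stands with 2 to 3 mm play each side, so that it cannot turn; at its +y end a low open compartment (rim 30 mm) with hex keys.
- pocket (a point): Middle of the pocket's floor in the caddy, 6 mm above the tiles; the canister's origin is here when it stands in its pocket, in any of the four square ways round.
- tray: Grey three-tier stacking plastic tray, fixed, 200 (x) by 280 mm (y), origin under its centre, z up. The top tier is open and empty: its floor is 96 mm and its rim 140 mm above the tiles. The lower tiers hold mixed hardware.
- knob1: Turned wooden furniture knob, smooth, 14 g, 20 mm across (widest 10 mm above its flat 13 mm foot), 19.5 mm long. Origin: centre of its foot, z along its axis. In the canister at the start; may be absent (None).
- knob2: Turned wooden furniture knob, smooth, 14 g, 20 mm across (widest 10 mm above its flat 13 mm foot), 19.5 mm long. Origin: centre of its foot, z along its axis. In the canister at the start; may be absent (None).
- knob3: Turned wooden furniture knob, smooth, 14 g, 20 mm across (widest 10 mm above its flat 13 mm foot), 19.5 mm long. Origin: centre of its foot, z along its axis. In the canister at the start; may be absent (None).
- knob4: Turned wooden furniture knob, smooth, 14 g, 20 mm across (widest 10 mm above its flat 13 mm foot), 19.5 mm long. Origin: centre of its foot, z along its axis. In the canister at the start; may be absent (None).
- foot1: White plastic furniture foot, 20 g, a squat disc 24 mm in diameter and 18 mm tall. Origin: centre of its underside, z up. Stands on the tile floor at the start; may be absent (None).
- foot2: White plastic furniture foot, 20 g, a squat disc 24 mm in diameter and 18 mm tall. Origin: centre of its underside, z up. Stands on the tile floor at the start; may be absent (None).
- foot3: White plastic furniture foot, 20 g, a squat disc 24 mm in diameter and 18 mm tall. Origin: centre of its underside, z up. Stands on the tile floor at the start; may be absent (None).
- foot4: White plastic furniture foot, 20 g, a squat disc 24 mm in diameter and 18 mm tall. Origin: centre of its underside, z up. Stands on the tile floor at the start; may be absent (None).
- foot5: White plastic furniture foot, 20 g, a squat disc 24 mm in diameter and 18 mm tall. Origin: centre of its underside, z up. Stands on the tile floor at the start; may be absent (None).
- mallet: Mallet, steel head 42 x 95 x 42 mm on a beech shaft; origin under the middle of the head, shaft 310 mm towards local -x. Not to be disturbed.
- clip: Blue spring clip about 90 x 45 x 18 mm, lying on its side; origin under its middle. Not to be disturbed.
- screwdriver: Screwdriver lying along its local x. Not to be disturbed.

How it is judged:
On the way, in this order (a step that is already met when the one before it is completed fails the run):
1. the canister is tipped well over with its mouth above the tray (angle between canister's own z axis and vertical above 1.3 rad and x of mouth in the frame of tray between -0.12 and 0.12 m and y of mouth in the frame of tray between -0.16 and 0.16 m), for 0.1 s.
2. every knob is in the top tier of the tray and the canister stands upright in its pocket again (x of knob1 in the frame of tray between -0.1 and 0.1 m and y of knob1 in the frame of tray between -0.14 and 0.14 m and z of knob1 in the frame of tray between 0.085 and 0.16 m and x of knob2 in the frame of tray between -0.1 and 0.1 m and y of knob2 in the frame of tray between -0.14 and 0.14 m and z of knob2 in the frame of tray between 0.085 and 0.16 m and x of knob3 in the frame of tray between -0.1 and 0.1 m and y of knob3 in the frame of tray between -0.14 and 0.14 m and z of knob3 in the frame of tray between 0.085 and 0.16 m and x of knob4 in the frame of tray between -0.1 and 0.1 m and y of knob4 in the frame of tray between -0.14 and 0.14 m and z of knob4 in the frame of tray between 0.085 and 0.16 m and horizontal distance between canister and pocket below 0.008 m and z of canister in the frame of pocket between -0.005 and 0.006 m and angle between canister's own z axis and vertical below 0.1 rad), for 0.2 s.
3. every white foot is in the canister, which stands in its pocket (x of foot1 in the frame of canister between -0.027 and 0.027 m and y of foot1 in the frame of canister between -0.027 and 0.027 m and z of foot1 in the frame of canister between 0 and 0.105 m and x of foot2 in the frame of canister between -0.027 and 0.027 m and y of foot2 in the frame of canister between -0.027 and 0.027 m and z of foot2 in the frame of canister between 0 and 0.105 m and x of foot3 in the frame of canister between -0.027 and 0.027 m and y of foot3 in the frame of canister between -0.027 and 0.027 m and z of foot3 in the frame of canister between 0 and 0.105 m and x of foot4 in the frame of canister between -0.027 and 0.027 m and y of foot4 in the frame of canister between -0.027 and 0.027 m and z of foot4 in the frame of canister between 0 and 0.105 m and x of foot5 in the frame of canister between -0.027 and 0.027 m and y of foot5 in the frame of canister between -0.027 and 0.027 m and z of foot5 in the frame of canister between 0 and 0.105 m and horizontal distance between canister and pocket below 0.008 m and z of canister in the frame of pocket between -0.005 and 0.006 m and angle between canister's own z axis and vertical below 0.1 rad), for 0.2 s.
4. the lid is pressed home and turned until locked (horizontal distance between lid and canister below 0.004 m and z of lid in the frame of canister between 0.098 and 0.1035 m and angle between the x axis of lid and the x axis of canister, either way round above 1.1 rad), for 0.2 s.
At the end, for the whole second after the job is handed in: Knobs in the tray's top tier; canister upright in its pocket (8 mm, 0.1 rad) with the feet inside; lid within 4 mm of its axis, origin 98 to 103.5 mm up it, turned at least 1.1 rad (63 degrees) from the slots; both at rest (all of step 3 and all of step 4 and x of knob1 in the frame of tray between -0.1 and 0.1 m and y of knob1 in the frame of tray between -0.14 and 0.14 m and z of knob1 in the frame of tray between 0.085 and 0.16 m and x of knob2 in the frame of tray between -0.1 and 0.1 m and y of knob2 in the frame of tray between -0.14 and 0.14 m and z of knob2 in the frame of tray between 0.085 and 0.16 m and x of knob3 in the frame of tray between -0.1 and 0.1 m and y of knob3 in the frame of tray between -0.14 and 0.14 m and z of knob3 in the frame of tray between 0.085 and 0.16 m and x of knob4 in the frame of tray between -0.1 and 0.1 m and y of knob4 in the frame of tray between -0.14 and 0.14 m and z of knob4 in the frame of tray between 0.085 and 0.16 m and linear speed of each of canister, lid below 0.02 m/s); the robot touches nothing.
It fails at once if the mallet is shifted by more than 3 cm (distance of mallet from where it was at the start of the episode above 0.03 m).
It fails at once if the blue spring clip is shifted by more than 3 cm (distance of clip from where it was at the start of the episode above 0.03 m).
It fails at once if the screwdriver is shifted by more than 3 cm (distance of screwdriver from where it was at the start of the episode above 0.03 m).
Of knob1, knob2, knob3, knob4 only 2 to 4 are there at a start; the rules pass over those that are not, and their reading is None.
Of foot1, foot2, foot3, foot4, foot5 only 3 to 5 are there at a start; the rules pass over those that are not, and their reading is None.
At some moment in a run one of foot1, foot2, foot3, foot4, foot5, lid may be knocked a few centimetres aside while the robot is not near it.
It also fails if it takes over 210 s, if anything falls off the work surface, if the arm or the gripper's body presses on something with over 40 N, if the wrist force passes 120 N, or if a joint passes its speed limit or range.

## Working session

There is one attempt and no reset: what is moved stays moved. The work goes in short steps, Python scripts to look and compute and a shell command to move; the robot and the scene stay as the last step left them, time stands still between calls to the robot, and variables do not carry over. Pictures are saved under pics/ and viewed, at most 14 in all, crops included, and the job is handed in when it is done.

```bash
mkdir -p pics; ls
cat > h.py <<'E'
import numpy as np, cv2
from scipy.spatial.transform import Rotation as R
from cell import robot, eyes, ticket, finder
def snap(c, f=None):
    s=eyes.snapshot(c)
    if f: cv2.imwrite('pics/'+f, np.asarray(s['frame'])[:,:,::-1])
    return s
def ray(s,px,z):
    K=np.array(s['mtx']);E=np.array(s['extrinsics'])
    d=np.linalg.inv(K)@[px[0],px[1],1.]; d=d*[1,-1,-1]
    Rm=E[:3,:3].T; o=-Rm@E[:3,3]; d=Rm@d
    return o+d*(z-o[2])/d[2]
def proj(s,P):
    E=np.array(s['extrinsics']);q=E[:3,:3]@np.asarray(P)+E[:3,3];q=q*[1,-1,-1]
    u=np.array(s['mtx'])@q;return u[:2]/u[2]
def tool():
    o=robot.observe();return np.array(o['position']),R.from_rotvec(o['ee_rot']).as_matrix(),o
def rel(P):  # shift in tool axes bringing TCP to P
    p,M,o=tool();return M.T@(np.asarray(P)-p)
E
python3 - <<'E'
from h import *
s=snap('top','top0.png');c=snap('scene','sc0.png')
p,M,o=tool();print(p,np.round(M,3),o['clock'],s['extrinsics'])
for n in ['canister','mouth','slot','lid','lid_grip','caddy','pocket','tray','foot1','mallet','clip','screwdriver']:
    for cam,sn in (('top',s),('scene',c)):
        for d in finder.tip_of(n,cam)[:6]:
            if d['p']>.3: print(n,cam,round(d['p'],2),np.round(d['centre']),np.round(ray(sn,d['centre'],{'mouth':.117,'slot':.117,'lid_grip':.032,'canister':.006,'pocket':.006}.get(n,0)),3)[:2])
E
```

```text
pics
[ 0.27687109 -0.61536593  0.40378523] [[ 0.912  0.41  -0.001]
 [ 0.41  -0.912  0.002]
 [-0.    -0.002 -1.   ]] 0.1 [[ 0.00597784 -0.99988233  0.01412759 -0.06153641]
 [ 0.99557185  0.00727628  0.09372166 -0.61357213]
 [-0.09381343  0.01350478  0.9954982  -1.04571657]
 [ 0.          0.          0.          1.        ]]
canister top 0.57 [280. 223.] [ 0.577 -0.057]
canister scene 0.65 [285. 243.] [ 0.577 -0.065]
mouth top 0.82 [280. 221.] [ 0.574 -0.055]
mouth top 0.35 [264. 159.] [ 0.737 -0.013]
mouth scene 0.85 [286. 216.] [ 0.579 -0.06 ]
slot top 0.64 [282. 208.] [ 0.607 -0.061]
slot scene 0.58 [302. 216.] [ 0.611 -0.045]
lid top 0.55 [331. 268.] [ 0.448 -0.205]
lid top 0.5 [338. 232.] [ 0.549 -0.224]
lid scene 0.68 [207. 271.] [ 0.45  -0.211]
lid scene 0.65 [166. 371.] [ 0.5   -0.442]
lid_grip top 0.68 [341. 268.] [ 0.45  -0.228]
lid_grip top 0.61 [280. 221.] [ 0.58  -0.056]
lid_grip top 0.46 [414. 249.] [ 0.504 -0.433]
lid_grip scene 0.82 [205. 266.] [ 0.451 -0.213]
lid_grip scene 0.36 [371. 257.] [ 0.774 -0.021]
caddy top 0.75 [268. 223.] [ 0.575 -0.022]
caddy top 0.67 [285.
[... 381 characters left out ...]
0.46 [338. 231.] [ 0.553 -0.224]
foot1 top 0.46 [371. 227.] [ 0.565 -0.321]
foot1 top 0.44 [339. 191.] [ 0.672 -0.228]
foot1 top 0.4 [416. 250.] [ 0.502 -0.451]
foot1 scene 0.63 [295. 319.] [ 0.684 -0.222]
foot1 scene 0.63 [230. 336.] [ 0.577 -0.318]
foot1 scene 0.62 [183. 324.] [ 0.475 -0.343]
foot1 scene 0.51 [242. 294.] [ 0.552 -0.222]
mallet top 0.92 [260. 156.] [0.771 0.004]
mallet scene 0.81 [369. 258.] [ 0.767 -0.008]
mallet scene 0.47 [205. 270.] [ 0.444 -0.21 ]
mallet scene 0.32 [293. 319.] [ 0.68  -0.223]
clip top 0.51 [209. 286.] [0.395 0.142]
clip scene 0.82 [261. 164.] [0.404 0.127]
screwdriver top 0.71 [326. 161.] [ 0.76 -0.19]
screwdriver scene 0.64 [335. 324.] [ 0.764 -0.192]
```

```bash
python3 -c "
import cv2,numpy as np
a=cv2.imread('pics/top0.png');print(a.shape)"
```

```text
(420, 560, 3)
```

View pics/top0.png

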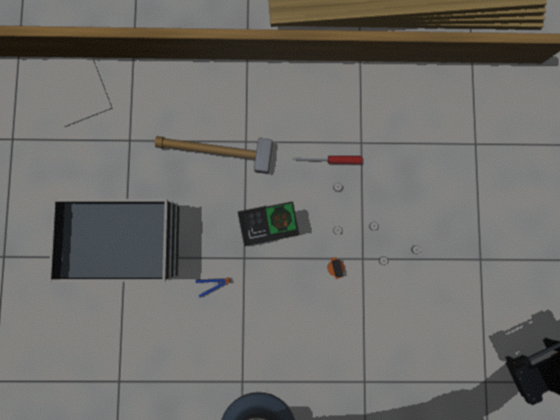

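View pics/sc0.png

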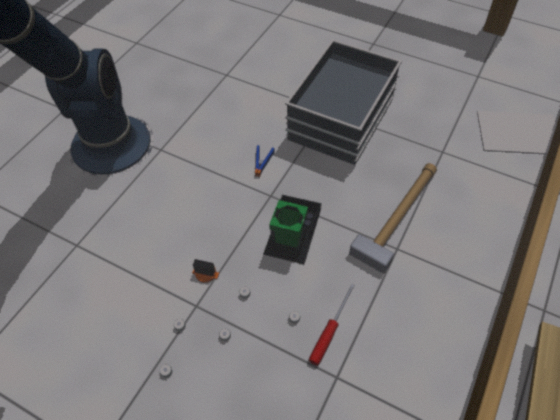

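Run:
```python
from h import *
s=snap('top')
for px in [(53,201),(53,278),(166,200),(166,279)]: print('tray',px,np.round(ray(s,px,.14),3))
for px in [(178,277),(178,202)]: print('base',px,np.round(ray(s,px,.0),3))
for cam,sn in (('top',s),('scene',snap('scene'))):
    f=np.asarray(sn['frame']).astype(int)
    m=((f[:,:,1]>f[:,:,0]*1.6)&(f[:,:,1]>f[:,:,2]*1.6)&(f[:,:,1]>50)).astype(np.uint8)
    n,l,st,_=cv2.connectedComponentsWithStats(m);k=1+st[1:,4].argmax()
    pts=np.argwhere(l==k)[:,::-1]
    W=np.array([ray(sn,q,.117)[:2] for q in pts],np.float32)
    print(cam,st[k],cv2.minAreaRect(W))
    f=f.astype(int);m=((f[:,:,0]>150)&(f[:,:,0]>f[:,:,2]*2.2)&(f[:,:,1]<f[:,:,0]*.7)).astype(np.uint8)
```

```text
tray (53, 201) [0.619 0.515 0.14 ]
tray (53, 278) [0.428 0.504 0.14 ]
tray (166, 200) [0.624 0.233 0.14 ]
tray (166, 279) [0.427 0.226 0.14 ]
base (178, 277) [0.42  0.231 0.   ]
base (178, 202) [0.635 0.238 0.   ]
top [284 204  12  27 147] ((0.5857586860656738, -0.08063516765832901), (0.06817346811294556, 0.022583868354558945), 8.02297306060791)
scene [271 217  31  16 178] ((0.5886848568916321, -0.07922649383544922), (0.0677623376250267, 0.02352319285273552), 10.668610572814941)
```

```bash
cat >> h.py <<'E'
def go(P,yawdeg=None):
    p,M,o=tool();r=M.T@(np.asarray(P)-p);t=0
    if yawdeg is not None:
        a=np.degrees(np.arctan2(M[1,1],M[0,1])); t=-np.radians((yawdeg-a+90)%180-90)
    print('shift',np.round(r,4),'turn',round(t,3),'| at',np.round(p,4),'ya',round(np.degrees(np.arctan2(M[1,1],M[0,1])),1),'t',round(o['clock'],2),'w',round(o['width']*87,1),'F',np.round(o['ft_force'],1),'q7',round(o['joint_pos'][6],2))
E
python3 -c "
from h import *
go([.576,-.057,.37],9.3)"
```

```text
shift [ 0.5019 -0.3867  0.0347] turn -1.31 | at [ 0.277  -0.6156  0.4048] ya -65.8 t 1.4 w 87.1 F [ 0.4  0.9 -0.5] q7 -0.08
```

```bash
python3 -m handwheel '[[0.087,0.03,-0.023,0,-0.08],[0.087,0.07,-0.053,0,-0.17],[0.087,0.1,-0.08,0,-0.26],[0.087,0.14,-0.107,0,-0.36],[0.087,0.17,-0.133,0.005,-0.45],[0.087,0.2,-0.16,0.01,-0.54],[0.087,0.24,-0.187,0.01,-0.63],[0.087,0.27,-0.213,0.015,-0.72],[0.087,0.3,-0.24,0.02,-0.81],[0.087,0.34,-0.264,0.02,-0.9],[0.087,0.37,-0.285,0.02,-0.99],[0.087,0.39,-0.3,0.02,-1.05]]' 20; python3 -c "
from h import *
go([.576,-.057,.37],9.3)"
```

```text
clock: 2.4
position: [0.5104, -0.1798, 0.3851]
ee_rot: [2.322, 2.115, 0.001]
ft_force: [0.5, 0.8, -0.1]
width: 1.0
grip_force: 0.0
shift [0.1284 0.0539 0.0151] turn -0.256 | at [ 0.5104 -0.1798  0.3851] ya -5.4 t 2.4 w 87.0 F [ 0.5  0.8 -0.1] q7 0.02
```

```bash
python3 -m handwheel '[[0.087,0.03,0.014,0.004,-0.06],[0.087,0.064,0.027,0.008,-0.128],[0.087,0.096,0.04,0.012,-0.19],[0.087,0.128,0.054,0.015,-0.256],[0.087,0.128,0.054,0.015,-0.256],[0.087,0.128,0.054,0.015,-0.256],[0.087,0.128,0.054,0.015,-0.256]]'
python3 - <<'E'
from h import *
go([.576,-.057,.36],9.3)
s=snap('wrist','w1.png')
E=np.array(s['extrinsics']);print(-E[:3,:3].T@E[:3,3])
for n in ['mouth','slot','canister']:
    for d in finder.tip_of(n,'wrist'): print(n,round(d['p'],2),np.round(d['centre']),ray(s,d['centre'],.117 if n!='canister' else .006))
E
```

```text
clock: 2.98
position: [0.5757, -0.0604, 0.3696]
ee_rot: [2.04, 2.389, -0.001]
ft_force: [0.3, -0.7, -0.2]
width: 1.004
grip_force: 0.0
shift [0.0033 0.0008 0.0096] turn -0.005 | at [ 0.5757 -0.0604  0.3696] ya 9.0 t 2.98 w 87.4 F [ 0.3 -0.7 -0.2] q7 -0.02
[0.56345146 0.01615682 0.34938175]
mouth 0.75 [289. 220.] [ 0.5814731 -0.057167   0.117    ]
slot 0.83 [325. 220.] [ 0.6088805  -0.05239529  0.117     ]
slot 0.2 [286. 157.] [ 0.57125235 -0.00955971  0.117     ]
canister 0.86 [286. 188.] [ 0.58032168 -0.05586226  0.006     ]
```

View pics/w1.png

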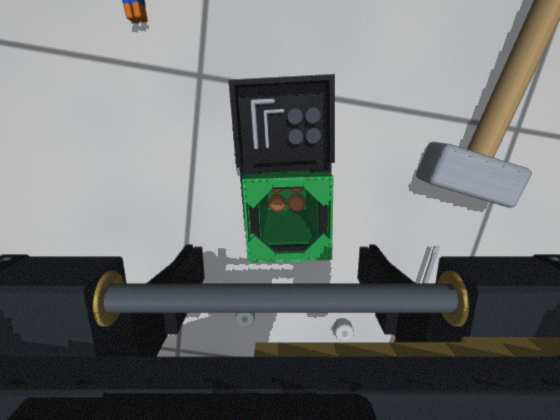

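```bash
python3 -c "
from h import *
go([.581,-.057,.271],9.3)"
```

```text
shift [0.0036 0.0062 0.0989] turn -0.007 | at [ 0.5755 -0.0614  0.3699] ya 8.9 t 3.18 w 86.9 F [-0.6  0.1 -0.4] q7 -0.02
```

```bash
python3 -m handwheel '[[0.087,0.004,0.006,0.03,0],[0.087,0.004,0.006,0.06,0],[0.087,0.004,0.006,0.085,0],[0.087,0.004,0.006,0.099,0],[0.087,0.004,0.006,0.099,0],[0,0.004,0.006,0.099,0],[0,0.004,0.006,0.099,0],[0,0.004,0.006,0.099,0],[0,0.004,0.006,0.099,0],[0,0.004,0.006,0.099,0],[0,0.004,0.006,0.099,0],[0,0.004,0.006,0.099,0]]' 20; python3 -m handwheel '[[0,0,0,-0.02,0],[0,0,0,-0.04,0],[0,0,0,-0.06,0],[0,0,0,-0.09,0],[0,0,0,-0.12,0],[0,0,0,-0.15,0],[0,0,0,-0.15,0]]'; python3 -c "
from h import *
go([.525,.12,.40],2)
snap('scene','sc1.png')"
```

```text
clock: 4.18
position: [0.5815, -0.055, 0.2722]
ee_rot: [2.038, 2.388, 0.001]
ft_force: [-1.4, -0.2, 5.9]
width: 0.784
grip_force: 19.9
clock: 4.77
position: [0.5824, -0.0543, 0.427]
ee_rot: [2.033, 2.383, 0.011]
ft_force: [1.5, -0.1, -3.1]
width: 0.784
grip_force: 19.9
shift [ 0.1812 -0.0296  0.0262] turn 0.123 | at [ 0.5824 -0.0543  0.427 ] ya 9.0 t 4.77 w 68.2 F [ 1.5 -0.1 -3.1] q7 -0.0
```

View pics/sc1.png

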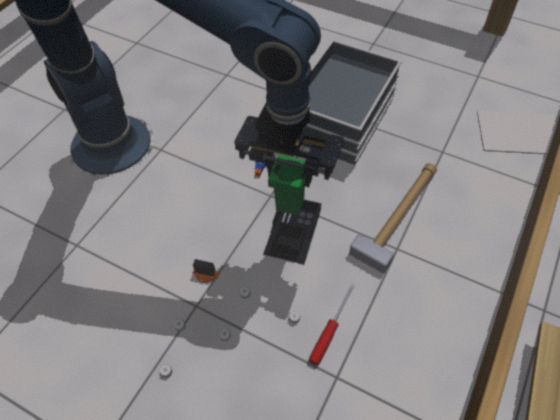

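```bash
python3 -m handwheel '[[0,0.03,-0.003,0,0.02],[0,0.06,-0.006,0,0.03],[0,0.1,-0.01,0,0.05],[0,0.13,-0.013,0,0.07],[0,0.16,-0.016,0,0.09],[0,0.19,-0.019,0.01,0.11],[0,0.21,-0.021,0.03,0.123],[0,0.23,-0.022,0.045,0.123],[0,0.23,-0.022,0.052,0.123],[0,0.23,-0.022,0.052,0.123]]'
python3 - <<'E'
from h import *
go([.525,.23,.375],2)
s=snap('wrist','w2.png');snap('top','t2.png')
print(proj(s,[.525,.23,.14]))
a=cv2.imread('pics/w2.png');b=cv2.imread('pics/t2.png')[150:330,30:310]
b=cv2.resize(b,(653,420));cv2.imwrite('pics/v2.png',cv2.resize(np.hstack([a,b]),(800,277)))
E
```

```text
clock: 5.65
position: [0.5216, 0.1692, 0.3654]
ee_rot: [-2.176, -2.261, 0.009]
ft_force: [0.2, -1.7, -3.3]
width: 0.779
grip_force: 19.9
shift [ 0.0606  0.0057 -0.0098] turn 0.003 | at [0.5216 0.1692 0.3654] ya 2.2 t 5.65 w 67.8 F [ 0.2 -1.7 -3.3] q7 -0.58
[292.02533644 146.44135677]
```

View pics/v2.png

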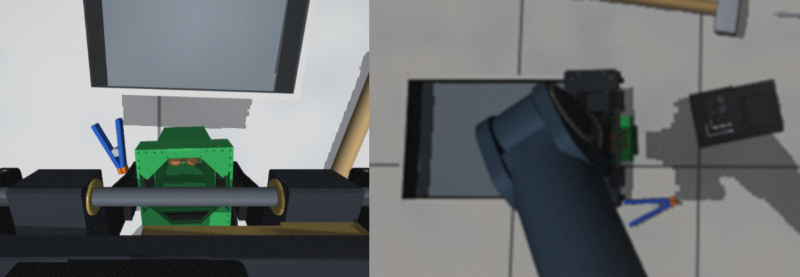

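```bash
python3 -m handwheel '[[0,0.015,0,0,0],[0,0.03,0,0,0],[0,0.04,0,0,0],[0,0.05,0,0,0],[0,0.06,0,0,0],[0,0.07,0,0,0],[0,0.08,0,0,0],[0,0.09,0,0,0],[0,0.1,0,0,0],[0,0.11,0,0,0],[0,0.12,0,0,0],[0,0.12,0,0,0]]' 10
python3 - <<'E'
from h import *
go([.525,.295,.31],2)
s=snap('wrist','w3.png');snap('scene','t3.png')
a=cv2.imread('pics/w3.png');b=cv2.imread('pics/t3.png')[0:210,160:440]
b=cv2.resize(b,(560,420));cv2.imwrite('pics/v3.png',cv2.resize(np.hstack([a,b]),(800,300)))
E
```

```text
clock: 6.75
position: [0.5184, 0.2916, 0.3692]
ee_rot: [-2.177, -2.262, -0.004]
ft_force: [0.0, 0.1, -0.9]
width: 0.784
grip_force: 10.0
shift [0.0029 0.0067 0.0592] turn 0.003 | at [0.5184 0.2916 0.3692] ya 2.2 t 6.75 w 68.2 F [ 0.   0.1 -0.9] q7 -0.8
```

View pics/v3.png

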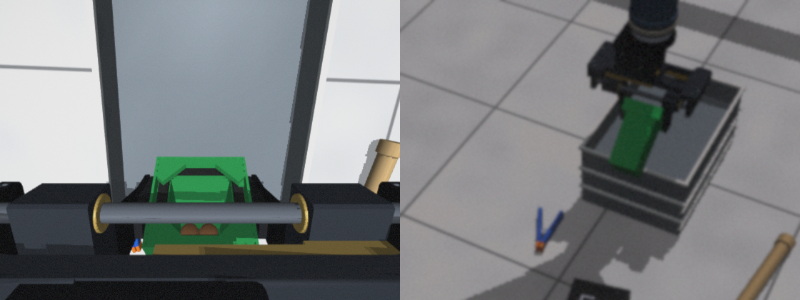

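```bash
python3 -m handwheel '[[0,0.002,0,0.008,0],[0,0.003,0,0.016,0],[0,0.003,0,0.024,0],[0,0.003,0,0.032,0],[0,0.003,0,0.04,0],[0,0.003,0,0.048,0],[0,0.003,0,0.056,0],[0,0.003,0,0.06,0],[0,0.003,0,0.06,0],[0,0.003,0,0.06,0],[0,0.003,0,0.06,0]]' 10
python3 - <<'E'
from h import *
go([.525,.295,.31],2)
s=snap('wrist','w4.png');snap('scene','t4.png')
a=cv2.imread('pics/w4.png');b=cv2.imread('pics/t4.png')[0:210,160:440]
b=cv2.resize(b,(560,420));cv2.imwrite('pics/v4.png',cv2.resize(np.hstack([a,b]),(800,300)))
E
```

```text
clock: 7.77
position: [0.5187, 0.2918, 0.3081]
ee_rot: [-2.181, -2.26, 0.0]
ft_force: [0.2, 2.9, 0.6]
width: 0.785
grip_force: 10.0
shift [ 0.003   0.0064 -0.0019] turn 0.0 | at [0.5187 0.2918 0.3081] ya 2.0 t 7.77 w 68.3 F [0.2 2.9 0.6] q7 -0.85
```

View pics/v4.png

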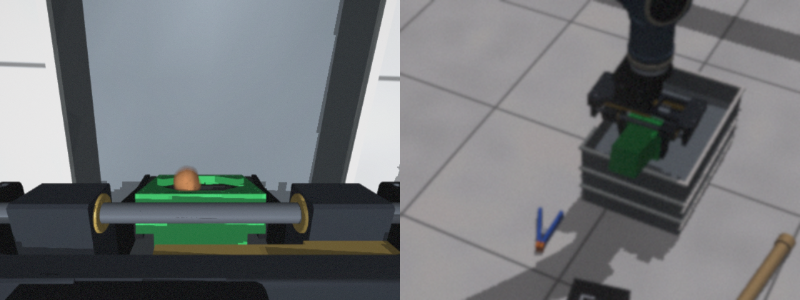

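```bash
python3 -m handwheel '[[0,-0.005,0,0.0,0],[0,-0.008,0,-0.005,0],[0,0.012,0,-0.02,0],[0,0.03,0,-0.03,0],[0,0.012,0,-0.03,0],[0,0.04,0,-0.03,0],[0,0.02,0,-0.03,0],[0,0.05,0,-0.03,0],[0,0.025,0,-0.03,0],[0,0.055,0,-0.03,0],[0,0.055,0,-0.03,0]]' 20
python3 - <<'E'
from h import *
go([.525,.295,.31],2)
s=snap('wrist','w5.png');snap('scene','t5.png')
a=cv2.imread('pics/w5.png');b=cv2.imread('pics/t5.png')[0:210,160:440]
b=cv2.resize(b,(560,420));cv2.imwrite('pics/v5.png',cv2.resize(np.hstack([a,b]),(800,300)))
E
```

```text
clock: 8.78
position: [0.5166, 0.3474, 0.338]
ee_rot: [-2.181, -2.259, 0.001]
ft_force: [-1.2, 2.3, -1.0]
width: 0.778
grip_force: 20.0
shift [-0.0527  0.0066  0.028 ] turn 0.0 | at [0.5166 0.3474 0.338 ] ya 2.0 t 8.78 w 67.7 F [-1.2  2.3 -1. ] q7 -0.91
```

View pics/v5.png

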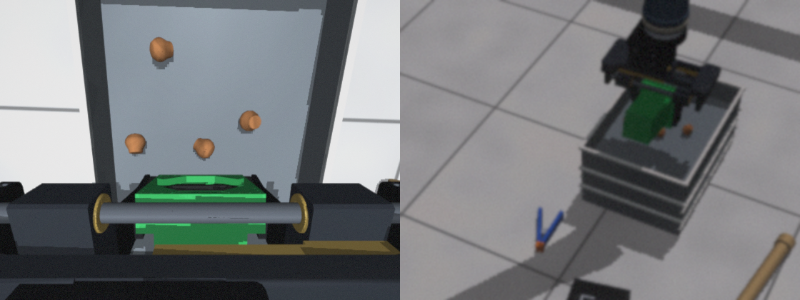

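```bash
python3 -m handwheel '[[0,0,0,-0.03,0],[0,0,0,-0.06,0],[0,0,0,-0.09,0],[0,0,0,-0.11,0],[0,0,0,-0.11,0],[0,0,0,-0.11,0]]' 10;  python3 -m handwheel '[[0,0,0,0,0],[0,0,0,0,0],[0,0,0,0,0],[0,0,0,0,0]]' 6
python3 - <<'E'
from h import *
go([.525,.295,.31],2)
s=snap('wrist','w6.png');snap('scene','t6.png')
a=cv2.imread('pics/w6.png');b=cv2.imread('pics/t6.png')[0:210,160:440]
b=cv2.resize(b,(560,420));cv2.imwrite('pics/v6.png',cv2.resize(np.hstack([a,b]),(800,300)))
E
```

```text
clock: 9.38
position: [0.5172, 0.3453, 0.449]
ee_rot: [2.183, 2.257, -0.0]
ft_force: [0.5, -0.9, -2.9]
width: 0.784
grip_force: 10.0
clock: 9.72
position: [0.517, 0.3463, 0.4473]
ee_rot: [-2.182, -2.26, 0.004]
ft_force: [-0.7, -0.2, -2.4]
width: 0.782
grip_force: 6.0
shift [-0.0514  0.0065  0.1374] turn 0.0 | at [0.517  0.3463 0.4473] ya 2.0 t 9.72 w 68.0 F [-0.7 -0.2 -2.4] q7 -0.84
```

View pics/v6.png

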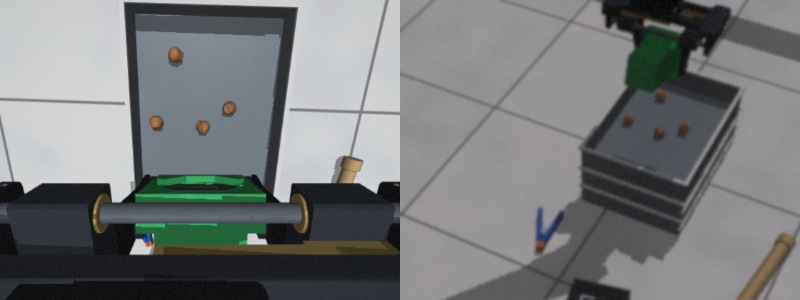

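```bash
cat >> h.py <<'E'
def tilt(pivot,yaw=2,cams=('scene','wrist')):
    # canister held at 101 mm up its axis, mouth towards +y by angle a
    for c in cams:
        s=snap(c)
        for n,d in (('canister',-.101),('mouth',.010)):
            r=finder.tip_of(n,c)
            if not r: print(c,n,'none');continue
            q=np.array(r[0]['centre']);y=np.radians(yaw)
            A=np.radians(np.arange(-30,140,2));e=[]
            for a in A:
                ax=np.array([-np.sin(y)*np.sin(a),np.cos(y)*np.sin(a),np.cos(a)])
                e.append(np.linalg.norm(proj(s,np.array(pivot)+d*ax)-q))
            k=np.argmin(e);print(c,n,round(r[0]['p'],2),np.round(q),'tilt',round(np.degrees(A[k])),'err px',round(e[k],1))
E
python3 -m handwheel '[[0,0,0,0,0],[0,0,0,0,0],[0,0,0,0,0],[0,0,0,0,0]]' 3; python3 -c "
from h import *
p=tool()[0];tilt(p-[0,0,.164])"
```

```text
clock: 10.15
position: [0.517, 0.3466, 0.4487]
ee_rot: [2.182, 2.26, -0.0]
ft_force: [-0.0, 0.0, -3.1]
width: 0.78
grip_force: 3.0
scene canister 0.94 [333.  81.] tilt 26 err px 0.6
scene mouth 0.6 [340.  34.] tilt -2 err px 2.8
wrist canister 0.81 [277. 204.] tilt -8 err px 4.2
wrist mouth 0.94 [278. 277.] tilt 34 err px 3.3
```

```bash
python3 -m handwheel '[[0,0,0,-0.02,0],[0,0,0,0,0],[0,0,0,-0.02,0],[0,0,0,0,0],[0,0,0,0,0],[0,0,0,0,0]]' 3; python3 -c "
from h import *
p=tool()[0];tilt(p-[0,0,.164])
s=snap('wrist','w7.png');snap('scene','t7.png')
a=cv2.imread('pics/w7.png');b=cv2.imread('pics/t7.png')[0:210,160:440]
b=cv2.resize(b,(560,420));cv2.imwrite('pics/v7.png',cv2.resize(np.hstack([a,b]),(800,300)))"
```

```text
clock: 10.95
position: [0.5169, 0.3461, 0.4478]
ee_rot: [-2.182, -2.26, 0.005]
ft_force: [0.3, -0.3, -2.0]
width: 0.779
grip_force: 3.0
scene canister 0.97 [336.  79.] tilt 14 err px 0.6
scene mouth 0.64 [345.  37.] tilt 82 err px 1.5
wrist canister 0.84 [278. 227.] tilt 4 err px 2.0
wrist mouth 0.63 [281. 263.] tilt 78 err px 0.4
```

View pics/v7.png

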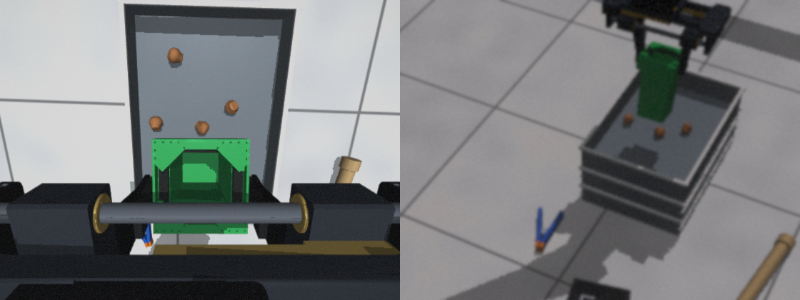

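```bash
python3 -m handwheel '[[0,0,0,-0.025,0],[0,0,0,-0.04,0],[0,0,0,0,0],[0,0,0,-0.03,0],[0,0,0,0,0],[0,0,0,-0.03,0],[0,0,0,0,0],[0,0,0,-0.03,0],[0,0,0,0,0],[0,0,0,0,0]]' 3; python3 -m handwheel '[[0,-0.01,0.002,0,0],[0,-0.03,0.004,0,-0.01],[0,-0.06,0.007,0,-0.02],[0,-0.1,0.012,0,-0.03],[0,-0.14,0.017,0,-0.04],[0,-0.18,0.022,0,-0.05],[0,-0.22,0.027,0,-0.07],[0,-0.26,0.033,0,-0.08],[0,-0.3,0.038,0,-0.1],[0,-0.33,0.042,0,-0.11],[0,-0.36,0.046,0,-0.12],[0,-0.38,0.048,0,-0.122]]' 12;python3 -m handwheel '[[0,-0.01,0.001,0,0],[0,-0.02,0.002,0,0],[0,-0.02,0.002,0,0],[0,-0.02,0.002,0,0]]' 12; python3 -c "
from h import *
p=tool()[0];tilt(p-[0,0,.164],9);tilt(p-[0,0,.164],9,['top'])
go([.5815,-.055,.36],9)"
```

```text
clock: 12.18
position: [0.5164, 0.3461, 0.4465]
ee_rot: [-2.182, -2.26, 0.006]
ft_force: [-0.5, -0.9, -1.3]
width: 0.093
grip_force: 0.0
clock: 13.18
position: [0.5786, -0.0362, 0.4501]
ee_rot: [2.044, 2.382, -0.001]
ft_force: [0.3, -0.1, -0.1]
width: 0.006
grip_force: 0.0
clock: 13.52
position: [0.5834, -0.05, 0.4491]
ee_rot: [-2.039, -2.39, -0.001]
ft_force: [-0.4, -0.2, 0.5]
width: 0.008
grip_force: 0.0
scene canister 0.64 [324.  93.] tilt -30 err px 84.7
scene mouth none
wrist canister none
wrist mouth none
top canister 0.85 [128. 252.] tilt -30 err px 133.4
top mouth 0.91 [135. 289.] tilt 92 err px 158.4
shift [-0.0042 -0.0025  0.0888] turn 0.001 | at [ 0.5833 -0.0505  0.4488] ya 9.0 t 13.97 w 0.5 F [-0.6  0.3 -0.5] q7 0.01
```

```bash
python3 -c "
from h import *
snap('top','t8.png');snap('scene','s8.png')
a=cv2.imread('pics/t8.png')[160:340,30:270];b=cv2.imread('pics/s8.png')[20:200,240:440]
cv2.imwrite('pics/v8.png',np.vstack([cv2.resize(np.hstack([a,b]),(800,327))]))"
```

```text
(no output)
```

View pics/v8.png

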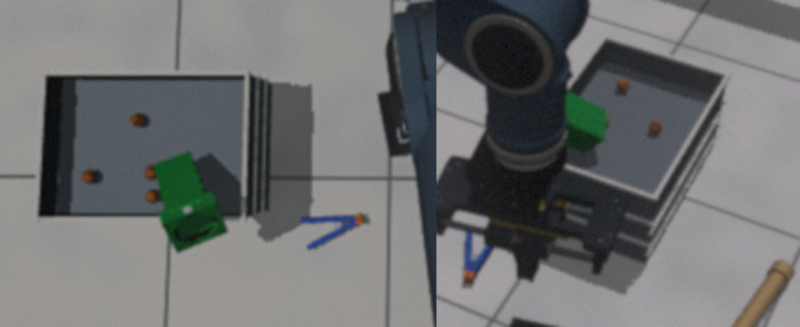

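```bash
python3 -c "
from h import *
s=snap('top')
for n in ('canister','mouth'):
    for d in finder.tip_of(n,'top')[:2]:print(n,d)
for z in (.10,.12,.14): print('bot',z,ray(s,(128,252),z))
for z in (.13,.15,.17,.19): print('mouth',z,ray(s,(135,289),z), ray(s,(136,284),z))
go([.40,.34,.45],101)"
```

```text
canister {'centre': [127.6, 251.8], 'p': 0.89}
canister {'centre': [114.8, 267.0], 'p': 0.56}
mouth {'centre': [368.0, 225.8], 'p': 0.62}
mouth {'centre': [136.0, 286.1], 'p': 0.57}
bot 0.1 [0.49205735 0.33765883 0.1       ]
bot 0.12 [0.49247888 0.33004211 0.12      ]
bot 0.14 [0.49290041 0.32242539 0.14      ]
mouth 0.13 [0.401095   0.30490509 0.13      ] [0.41340175 0.30293154 0.13      ]
mouth 0.15 [0.40340628 0.29772841 0.15      ] [0.41545912 0.29579558 0.15      ]
mouth 0.17 [0.40571756 0.29055173 0.17      ] [0.41751649 0.28865962 0.17      ]
mouth 0.19 [0.40802884 0.28337506 0.19      ] [0.41957385 0.28152366 0.19      ]
shift [ 0.4148 -0.12   -0.0013] turn 1.536 | at [ 0.5833 -0.0509  0.4488] ya 9.0 t 14.22 w 0.3 F [-1.  -0.6 -0.3] q7 0.01
```

```bash
python3 -m handwheel '[[0.087,0.03,-0.008,0,-0.12],[0.087,0.06,-0.016,0,-0.24],[0.087,0.09,-0.024,0,-0.36],[0.087,0.13,-0.034,0,-0.48],[0.087,0.16,-0.042,0,-0.6],[0.087,0.2,-0.05,0,-0.72],[0.087,0.23,-0.06,0,-0.84],[0.087,0.26,-0.067,0.01,-0.96],[0.087,0.29,-0.075,0.01,-1.08],[0.087,0.32,-0.083,0.02,-1.2],[0.087,0.35,-0.09,0.02,-1.32],[0.087,0.37,-0.096,0.03,-1.44]]' 10; python3 -m handwheel '[[0.087,0,0,0,-0.12],[0.087,0,0,0,-0.24],[0.087,0,0,0,-0.36],[0.087,0,0,0,-0.41],[0.087,0,0,0,-0.41],[0.087,0,0,0,-0.41]]'
python3 - <<'E'
from h import *
go([.42,.30,.40],115)
s=snap('wrist','w9.png')
E=np.array(s['extrinsics']);print(-E[:3,:3].T@E[:3,3])
for n,z in (('mouth',.17),('slot',.19),('canister',.12)):
    for d in finder.tip_of(n,'wrist')[:2]: print(n,round(d['p'],2),np.round(d['centre']),ray(s,d['centre'],z))
d=finder.outline_of('canister','wrist')
if d:
    m=np.asarray(d[0]['mask']).astype(np.uint8);print(d[0]['p'],m.sum(),d[0]['bbox'],cv2.minAreaRect(np.argwhere(m)[:,::-1].astype(np.float32)))
E
```

```text
clock: 15.22
position: [0.4292, 0.3025, 0.4202]
ee_rot: [-0.054, 3.139, 0.005]
ft_force: [-0.1, 0.6, -0.4]
width: 0.836
grip_force: 0.0
clock: 15.72
position: [0.4308, 0.2994, 0.4187]
ee_rot: [0.677, -3.068, -0.0]
ft_force: [-0.8, -0.3, -0.7]
width: 0.998
grip_force: 0.0
shift [0.0095 0.0051 0.0187] turn -0.002 | at [0.4308 0.2994 0.4187] ya 114.9 t 15.72 w 86.8 F [-0.8 -0.3 -0.7] q7 0.97
[0.360675   0.26736681 0.39854199]
mouth 0.61 [264. 197.] [0.4162083  0.27976196 0.17      ]
slot 0.72 [252. 239.] [0.44294172 0.28373738 0.19      ]
canister 0.62 [284. 273.] [0.4895654  0.33147343 0.12      ]
0.55 10794 [262.1, 223.9, 122.7, 123.9] ((260.9569091796875, 224.0997314453125), (113.9566650390625, 117.25476837158203), 4.927109718322754)
```

View pics/w9.png

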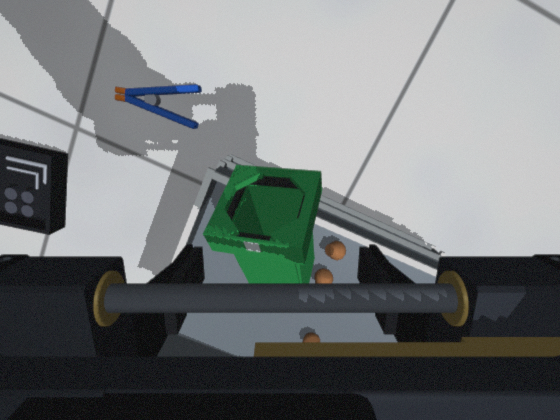

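```bash
cat > fit.py <<'E'
from h import *
from scipy.optimize import minimize
obs=[];masks={}
for c in ('wrist','top','scene'):
    s=snap(c)
    for n in ('mouth','canister','slot'):
        for d in finder.tip_of(n,c)[:3]:
            if d['p']>.4: obs.append((c,s,n,np.array(d['centre']),d['p']))
    f=np.asarray(s['frame']).astype(int)
    m=((f[:,:,1]>f[:,:,0]*1.5)&(f[:,:,1]>f[:,:,2]*1.5)&(f[:,:,1]>35)).astype(np.uint8)
    n,l,st,_=cv2.connectedComponentsWithStats(m);k=1+st[1:,4].argmax()
    hull=cv2.convexHull(np.argwhere(l==k)[:,::-1].astype(np.int32))
    masks[c]=(s,l==k,st[k]);print(c,st[k])
for o in obs: print(o[0],o[2],o[3],round(o[4],2))
loc={'mouth':[0,0,.111],'canister':[0,0,0],'slot':[.029,0,.111]}
def box(w,z): return [[sx*w/2,sy*w/2,z] for sx in(-1,1) for sy in (-1,1)]
def hullpts(v):
    Rm=R.from_rotvec(v[3:]).as_matrix();c=np.array(v[:3])
    return [[c+Rm@np.array(q) for q in box(a,z1)+box(b,z2)] for a,z1,b,z2 in((.049,0,.054,.09),(.068,.09,.068,.111))]
def render(s,v,k=4):
    im=np.zeros((420*k,560*k),np.uint8)
    for P in hullpts(v):
        u=np.array([proj(s,p) for p in P])*k
        cv2.fillConvexPoly(im,cv2.convexHull(u.astype(np.int32)),1)
    return cv2.resize(im.astype(np.float32),(560,420),interpolation=cv2.INTER_AREA)
def cost(v,full=False):
    e=0
    for c,s,n,q,p in obs:
        if n=='slot' : ds=min(np.linalg.norm(proj(s,v[:3]+R.from_rotvec(v[3:]).apply([sg*.029,0,.111]))-q) for sg in(1,-1))
        else: ds=np.linalg.norm(proj(s,v[:3]+R.from_rotvec(v[3:]).apply(loc[n]))-q)
        e+=min(ds,15)/(3 if c=='wrist' else 1)*.3
    ious=[]
    for c,(s,m,st) in masks.items():
        if st[4]<100: continue
        r=render(s,v); x=st[0]-3;y=st[1]-3
        mm=m.astype(np.uint8); mm=cv2.morphologyEx(mm,cv2.MORPH_CLOSE,np.ones((3,3)))
        cnt,_=cv2.findContours(mm,cv2.RETR_EXTERNAL,cv2.CHAIN_APPROX_NONE);mm=cv2.fillPoly(mm.copy(),cnt,1)
        if c=='wrist': vis=np.ones_like(mm);vis[262:]=0;r=r*vis;mm=mm*vis
        ious.append((r*mm).sum()/np.maximum(r,mm).sum())
    if full: print('ious',np.round(ious,3),'e',round(e,2))
    return e-40*np.sum(ious)
E
cat > fit1.py <<'E'
from fit import *
best=None
ax=np.array([-.085,-.04,.05]);
for el in (25,45,65):
  for ya in (-20,0,20):
    h=np.array([-.91,-.42,0]);h=R.from_euler('z',ya,degrees=True).apply(h)
    z=h*np.cos(np.radians(el))+np.array([0,0,np.sin(np.radians(el))])
    y=np.cross(z,[0,0,1.]);y/=np.linalg.norm(y);x=np.cross(y,z)
    if x[2]<0:x=-x;y=-y
    v0=np.r_[[.49,.33,.12],R.from_matrix(np.c_[x,y,z]).as_rotvec()]
    r=minimize(cost,v0,method='Nelder-Mead',options=dict(maxiter=250,initial_simplex=v0+np.vstack([np.zeros(6),np.diag([.02]*3+[.2]*3)])))
    if best is None or r.fun<best.fun: best=r
r=minimize(cost,best.x,method='Nelder-Mead',options=dict(maxiter=400,initial_simplex=best.x+np.vstack([np.zeros(6),np.diag([.005]*3+[.08]*3)])))
v=r.x;cost(v,True);Rm=R.from_rotvec(v[3:]).as_matrix()
print('fun',r.fun,'origin',np.round(v[:3],4),'axes\n',np.round(Rm,3),'\nmouth',np.round(v[:3]+Rm@[0,0,.111],4),'grip',np.round(v[:3]+Rm@[0,0,.1],4))
print(np.round(v,4).tolist())
for P in hullpts(v): print(np.round(np.array(P),3)[:,2])
E
timeout 500 python3 fit1.py
```

```text
wrist [ 203  165  119  119 9653]
top [115 244  21  15 142]
scene [285  64  48  39 762]
wrist mouth [265.5 201.2] 0.91
wrist canister [283.9 272.1] 0.62
wrist slot [255.4 237.7] 0.9
top mouth [137.6 285.3] 0.55
top canister [128.4 251.6] 0.69
top canister [111.3 248. ] 0.53
top slot [134.8 278.4] 0.72
scene mouth [289.4  76.7] 0.69
scene mouth [297.1  65. ] 0.57
scene canister [324.3  93.1] 0.72
scene slot [298.3  69.5] 0.98
scene slot [341.9 117.4] 0.71
scene slot [293.7  78.4] 0.56
ious [0.984 0.102 0.592] e 19.09
fun -48.02805164485128 origin [0.4925 0.3324 0.1188] axes
 [[ 0.626 -0.368 -0.688]
 [ 0.017  0.888 -0.46 ]
 [ 0.78   0.276  0.562]] 
mouth [0.4161 0.2813 0.1812] grip [0.4237 0.2864 0.175 ]
[0.4925, 0.3324, 0.1188, 0.4378, -0.8732, 0.229]
[0.093 0.106 0.131 0.145 0.141 0.156 0.183 0.198]
[0.133 0.152 0.186 0.205 0.145 0.164 0.198 0.217]
```

```bash
python3 -c "
from h import *
go([.4237,.2864,.345],105)"
```

```text
shift [ 0.0119 -0.0089  0.0737] turn 0.174 | at [0.4307 0.2995 0.4187] ya 115.0 t 16.57 w 87.0 F [-0.6  0.  -0.6] q7 0.97
```

```bash
python3 -m handwheel '[[0.087,0.006,-0.004,0,0.1],[0.087,0.012,-0.009,0,0.174],[0.087,0.012,-0.009,0.02,0.174],[0.087,0.012,-0.009,0.035,0.174],[0.087,0.012,-0.009,0.05,0.174],[0.087,0.012,-0.009,0.06,0.174],[0.087,0.012,-0.009,0.067,0.174],[0.087,0.012,-0.009,0.074,0.174],[0.087,0.012,-0.009,0.074,0.174]]' 20;  python3 -m handwheel '[[0,0,0,0,0],[0,0,0,0,0],[0,0,0,0,0],[0,0,0,0,0],[0,0,0,0,0],[0,0,0,0,0]]' 20; python3 -c "
from h import *
go([.4237,.2864,.345],105)
p,M,o=tool();print(o['grip_force'])"
```

```text
clock: 17.32
position: [0.4235, 0.2861, 0.3438]
ee_rot: [0.411, -3.113, 0.001]
ft_force: [-1.0, -0.1, 0.2]
width: 1.0
grip_force: 0.0
clock: 17.82
position: [0.4239, 0.2863, 0.3453]
ee_rot: [-0.41, 3.114, -0.0]
ft_force: [0.5, -1.5, 4.9]
width: 0.828
grip_force: 18.7
shift [0.0001 0.0002 0.0003] turn -0.0 | at [0.4239 0.2863 0.3453] ya 105.0 t 17.82 w 72.1 F [ 0.5 -1.5  4.9] q7 0.76
18.690633247738333
```

```bash
python3 -m handwheel '[[0,0,0,0,0],[0,0,0,0,0],[0,0,0,-0.01,0],[0,0,0,-0.02,0],[0,0,0,-0.04,0],[0,0,0,-0.06,0],[0,0,0,-0.09,0],[0,0,0,-0.12,0],[0,0,0,-0.12,0]]' 40
cat > tl.py <<'E'
from fit import *
import sys
# fit held canister: start upright-ish below the grip point, x axis as given yaw
p,M,o=tool();g=p-[0,0,.164];yaw=float(sys.argv[1]);t0=[float(a) for a in sys.argv[2:]]
best=None
for t in t0:
    xd=M[:,0];yd=M[:,1]
    z=np.sin(np.radians(t))*xd+np.cos(np.radians(t))*np.array([0,0,1.]);z/=np.linalg.norm(z)
    y=yd if yaw>0 else -M[:,0]*0+yd; x=np.cross(y,z)
    v0=np.r_[g-.1*z,R.from_matrix(np.c_[x,y,z]).as_rotvec()]
    r=minimize(cost,v0,method='Nelder-Mead',options=dict(maxiter=300,initial_simplex=v0+np.vstack([np.zeros(6),np.diag([.01]*3+[.2]*3)])))
    if best is None or r.fun<best.fun:best=r
v=best.x;cost(v,True);Rm=R.from_rotvec(v[3:]).as_matrix()
print('tilt toward tool x',round(np.degrees(np.arctan2(Rm[:,2]@M[:,0],Rm[2,2])),1),'toward tool y',round(np.degrees(np.arcsin(Rm[:,2]@M[:,1])),1),'axis pt under grip z', np.round(v[:3]+Rm@[0,0,.1]-g,4),'w',o['width']*87)
print(np.round(v[:3],4));print(np.round(Rm,3))
E
timeout 500 python3 tl.py 1 20 60
```

```text
clock: 18.57
position: [0.4235, 0.2884, 0.4707]
ee_rot: [-0.411, 3.105, 0.008]
ft_force: [1.1, 0.9, -2.2]
width: 0.822
grip_force: 37.9
wrist [ 209  204  142   80 8821]
top [ 95 246  28  27 515]
scene [298  30  37  33 579]
wrist mouth [276.  263.6] 0.77
wrist canister [312.  321.7] 0.71
wrist slot [264.6 325.6] 0.75
top canister [112.9 256.3] 0.58
top slot [111.9 284.3] 0.84
top slot [334.5 267.8] 0.67
scene mouth [290.9  38.5] 0.87
scene canister [326.   58.1] 0.78
scene slot [300.8  28.1] 0.93
ious [0.935 0.27  0.362] e 10.56
tilt toward tool x 49.2 toward tool y -13.1 axis pt under grip z [ 0.0015  0.0039 -0.0012] w 71.27815201192375
[0.4903 0.3312 0.2355]
[[ 0.691 -0.312 -0.653]
 [ 0.024  0.911 -0.411]
 [ 0.723  0.268  0.637]]
```

```bash
python3 -m handwheel '[[0,-0.01,-0.02,0,0.05],[0,-0.025,-0.05,0,0.1],[0,-0.045,-0.085,0,0.1],[0,-0.06,-0.12,0,0.1],[0,-0.08,-0.15,0,0.1],[0,-0.09,-0.17,0,0.1],[0,-0.093,-0.178,0.03,0.1],[0,-0.093,-0.178,0.06,0.1],[0,-0.093,-0.178,0.1,0.1],[0,-0.093,-0.178,0.14,0.1],[0,-0.093,-0.178,0.17,0.1],[0,-0.093,-0.178,0.187,0.1]]' 40;  python3 -m handwheel '[[0,0,0,0,0],[0,0,0,0,0],[0,0,0,0,0],[0,0,0,0,0]]' 8; python3 -m handwheel '[[0,0,0,0,0],[0,0,0,0,0],[0,0,0,0,0]]' 4; timeout 500 python3 tl.py 1 0 20 50
```

```text
clock: 20.17
position: [0.5585, 0.1374, 0.2734]
ee_rot: [0.254, -3.125, 0.002]
ft_force: [-1.3, -0.8, -2.6]
width: 0.819
grip_force: 38.0
clock: 20.5
position: [0.5602, 0.139, 0.2796]
ee_rot: [-0.254, 3.128, 0.001]
ft_force: [-1.0, -0.0, -2.1]
width: 0.786
grip_force: 7.9
clock: 20.75
position: [0.5598, 0.1385, 0.2786]
ee_rot: [-0.254, 3.13, -0.0]
ft_force: [-0.0, -0.5, -2.3]
width: 0.784
grip_force: 3.9
wrist [  209   180   150   104 12056]Traceback (most recent call last):
  File "tl.py", line 1, in <module>
    from fit import *
  File "fit.py", line 11, in <module>
    n,l,st,_=cv2.connectedComponentsWithStats(m);k=1+st[1:,4].argmax()
                                                     ~~~~~~~~~~~~~~~^^
ValueError: attempt to get argmax of an empty sequence
```

```bash
sed -i "s/    n,l,st,_=cv2/    if m.sum()<60: continue\n    n,l,st,_=cv2/" fit.py; timeout 500 python3 tl.py 1 0 20 50 | tail -6; python3 -c "
from h import *
go([.56,.138,.28],99)"
```

```text
ious [0.972] e 10.69
tilt toward tool x -1.5 toward tool y 0.2 axis pt under grip z [-0.0024  0.0003 -0.0047] w 68.5566701261571
[0.5547 0.138  0.0091]
[[ 0.993 -0.116  0.025]
 [ 0.116  0.993  0.008]
 [-0.026 -0.005  1.   ]]
shift [-0.0003 -0.0006 -0.0023] turn 0.005 | at [0.5596 0.1385 0.2777] ya 99.3 t 21.75 w 68.6 F [ 0.  -0.6 -2.2] q7 0.95
```

```bash
python3 -m handwheel '[[0,0,0,-0.01,0],[0,0,0,-0.03,0],[0,0.001,-0.02,-0.05,0],[0,0.002,-0.05,-0.062,0],[0,0.003,-0.08,-0.062,0],[0,0.004,-0.11,-0.062,0],[0,0.006,-0.145,-0.062,0],[0,0.007,-0.175,-0.062,0],[0,0.007,-0.19,-0.062,0],[0,0.007,-0.196,-0.062,0],[0,0.007,-0.196,-0.062,0],[0,0.007,-0.196,-0.062,0]]' 12; timeout 500 python3 tl.py 1 0 8| tail -6; python3 -c "
from h import *
go([.584,-.0567,.28],99)
s=snap('wrist','w10.png');snap('scene','s10.png')
for c in('wrist','scene'):
  for d in finder.tip_of('pocket',c)[:2]:print(c,d)
a=cv2.imread('pics/w10.png');b=cv2.imread('pics/s10.png')[130:305,170:403]
cv2.imwrite('pics/v10.png',cv2.resize(np.hstack([a,cv2.resize(b,(560,420))]),(800,300)))
"
```

```text
clock: 22.75
position: [0.5841, -0.0547, 0.3403]
ee_rot: [-0.256, 3.131, 0.002]
ft_force: [-0.5, 0.5, -2.4]
width: 0.784
grip_force: 11.9
ious [0.962] e 10.98
tilt toward tool x -1.7 toward tool y -1.3 axis pt under grip z [-0.0037  0.0015 -0.0018] w 68.54295497439857
[ 0.5773 -0.0528  0.074 ]
[[ 0.992 -0.119  0.034]
 [ 0.12   0.993 -0.017]
 [-0.031  0.021  0.999]]
shift [ 0.0004 -0.0007  0.0597] turn 0.005 | at [ 0.5843 -0.056   0.3397] ya 99.3 t 23.35 w 68.5 F [-0.5  0.3 -2.2] q7 1.35
wrist {'centre': [281.2, 331.6], 'p': 0.37}
scene {'centre': [286.2, 243.4], 'p': 0.83}
scene {'centre': [331.5, 323.0], 'p': 0.38}
```

View pics/v10.png

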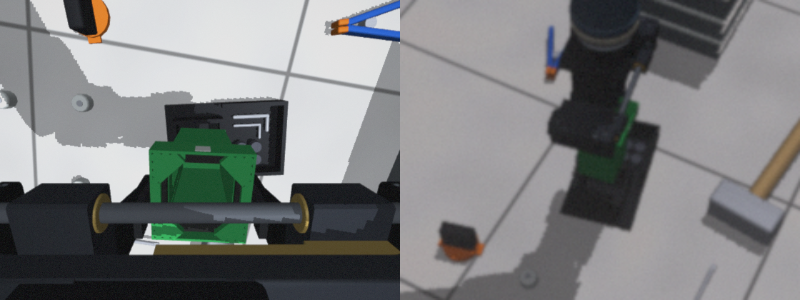

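```bash
python3 -m handwheel '[[0,0,0,0.01,0],[0,0,0,0.02,0],[0,0,0,0.026,0],[0,0,0,0.03,0],[0,0,0,0.034,0],[0,0,0,0.038,0],[0,0,0,0.042,0],[0,0,0,0.042,0]]' 8; python3 -c "
from h import *
go([.584,-.0567,.28],99)"
```

```text
clock: 24.22
position: [0.5862, -0.0567, 0.2999]
ee_rot: [-0.252, 3.125, -0.004]
ft_force: [0.9, -2.5, 7.1]
width: 0.783
grip_force: 7.9
shift [0.0023 0.0004 0.0199] turn 0.004 | at [ 0.5862 -0.0567  0.2999] ya 99.2 t 24.22 w 68.1 F [ 0.9 -2.5  7.1] q7 1.32
```

```bash
cat > orig.py <<'E'
import fit
from fit import *
s=masks['wrist'][0];p,M,o=tool()
E=np.array(s['extrinsics']);T=np.eye(4);T[:3,:3]=M;T[:3,3]=p
C=E@T   # tool->cam
y=np.radians(9.0);M1=np.c_[[-np.sin(y),np.cos(y),0],[np.cos(y),np.sin(y),0],[0,0,-1]]
T1=np.eye(4);T1[:3,:3]=M1;T1[:3,3]=[.5756,-.0609,.3698]
s1=dict(mtx=s['mtx'],extrinsics=C@np.linalg.inv(T1))
f=cv2.imread('pics/w1.png')[:,:,::-1].astype(int)
m=((f[:,:,1]>f[:,:,0]*1.5)&(f[:,:,1]>f[:,:,2]*1.5)&(f[:,:,1]>35)).astype(np.uint8)
n,l,st,_=cv2.connectedComponentsWithStats(m);k=1+st[1:,4].argmax()
def run(ss,mm,st,v0,free):
    fit.obs.clear();fit.masks.clear();fit.masks['wrist']=(ss,mm,st)
    g=lambda u:cost(np.r_[u[0],u[1],u[2],R.from_euler('zxy',u[3:]).as_rotvec()] if free else np.r_[u[0],u[1],.006,0,0,u[2]])
    r=minimize(g,v0,method='Nelder-Mead',options=dict(maxiter=400,initial_simplex=np.array(v0)+np.vstack([np.zeros(len(v0)),np.diag(([.01]*3 if free else [.01]*2)+[.1]*(len(v0)-(3 if free else 2)))])))
    print('free' if free else 'upright',np.round(r.x,4),round(r.fun,3))
cur=masks['wrist']
run(s1,l==k,st[k],[.581,-.057,.157],False)
run(s1,l==k,st[k],[.581,-.057,.006,.157,0,0],True)
run(cur[0],cur[1],cur[2],[.581,-.057,.04,.157,0,0],True)
E
timeout 500 python3 orig.py
```

```text
wrist [  203   177   157   107 12839]
scene [303 201   6   9  34]
wrist mouth [277.7 284.2] 0.9
wrist canister [282.2 204.1] 0.95
wrist slot [281.4 337.6] 0.79
top slot [279.4 221.8] 0.62
scene mouth [286.  209.3] 0.92
scene canister [287.2 236.7] 0.65
scene slot [302.3 209.3] 0.74
upright [ 0.5826 -0.0603  0.1894] -38.492
free [ 0.5795 -0.0628  0.0046  0.1876 -0.0374  0.0263] -39.351
free [ 0.5784 -0.0572  0.0366  0.1541 -0.0062  0.0578] -38.982
```

```bash
python3 -m handwheel '[[0,0,0,-0.006,0],[0,-0.001,-0.004,-0.008,-0.028],[0,-0.002,-0.004,-0.006,-0.028],[0,-0.002,-0.004,0,-0.028],[0,-0.002,-0.004,0.004,-0.028],[0,-0.002,-0.004,0.006,-0.028],[0,-0.002,-0.004,0.006,-0.028]]' 8; python3 -c "
from h import *
go([.584,-.0567,.28],99)"
```

```text
clock: 25.4
position: [0.5894, -0.0571, 0.2942]
ee_rot: [-0.299, 3.117, 0.006]
ft_force: [3.8, 3.7, 8.0]
width: 0.782
grip_force: 8.0
shift [0.0053 0.0013 0.0141] turn 0.034 | at [ 0.5894 -0.0571  0.2942] ya 101.0 t 25.4 w 68.0 F [3.8 3.7 8. ] q7 1.34
```

```bash
python3 -m handwheel '[[0,-0.001,0.001,-0.002,0],[0,-0.0025,0.0025,-0.002,0],[0,-0.0025,0.0025,0.002,0],[0,-0.0025,0.0025,0.004,0],[0,-0.0025,0.0025,0.004,0]]' 6; python3 -c "
from h import *
go([.584,-.0567,.28],99)"
```

```text
clock: 25.82
position: [0.5904, -0.0556, 0.289]
ee_rot: [-0.298, 3.121, 0.002]
ft_force: [3.2, 1.9, 6.3]
width: 0.779
grip_force: 6.0
shift [0.0066 0.0002 0.0089] turn 0.034 | at [ 0.5904 -0.0556  0.289 ] ya 100.9 t 25.82 w 67.8 F [3.2 1.9 6.3] q7 1.33
```

```bash
python3 -m handwheel '[[0,-0.0015,0.001,-0.001,0],[0,-0.003,0.001,-0.001,0],[0,-0.003,0.001,0.003,0],[0,-0.003,0.001,0.006,0],[0,-0.003,0.001,0.006,0]]' 6; timeout 500 python3 tl.py 1 0 5|tail -6;  python3 -c "
from h import *
go([.584,-.0567,.28],99)"
```

```text
clock: 26.23
position: [0.5928, -0.0548, 0.2824]
ee_rot: [-0.298, 3.123, 0.001]
ft_force: [3.3, 1.3, 5.9]
width: 0.777
grip_force: 6.0
ious [0.98] e 16.21
tilt toward tool x -12.5 toward tool y 0.0 axis pt under grip z [0.0059 0.0024 0.0104] w 68.25546169269218
[ 0.5777 -0.0565  0.0312]
[[ 0.958 -0.199  0.209]
 [ 0.195  0.98   0.04 ]
 [-0.213  0.002  0.977]]
shift [ 0.0089 -0.0002  0.0025] turn 0.033 | at [ 0.5927 -0.0549  0.2825] ya 100.9 t 26.83 w 68.3 F [3.5 0.4 5.9] q7 1.32
```

```bash
python3 -m handwheel '[[0,0.002,0,-0.01,0],[0,0.004,0,-0.02,0],[0,0.006,0,-0.03,0],[0,0.006,0,-0.04,0],[0,0.006,0,-0.04,0],[0,0.006,0,-0.04,0]]' 8;python3 -m handwheel '[[0,0,0,0,0],[0,0,0,0,0],[0,0,0,0,0],[0,0,0,0,0],[0,0,0,0,0]]' 3.8; python3 -m handwheel '[[0,0,0,0,0],[0,0,0,0,0]]' 8; timeout 500 python3 tl.py 1 0 5|tail -6;  python3 -c "
from h import *
go([.584,-.0567,.28],99)
s=snap('wrist')
f=np.asarray(s['frame']);cv2.imwrite('pics/w11.png',f[:,:,::-1])"
```

```text
clock: 27.33
position: [0.5857, -0.0565, 0.3225]
ee_rot: [-0.298, 3.126, -0.001]
ft_force: [-0.9, -1.2, -3.0]
width: 0.776
grip_force: 8.0
clock: 27.75
position: [0.5858, -0.0563, 0.3214]
ee_rot: [0.298, -3.127, -0.0]
ft_force: [0.4, -0.2, -2.3]
width: 0.78
grip_force: 3.8
clock: 27.92
position: [0.5858, -0.0563, 0.3217]
ee_rot: [0.298, -3.127, -0.0]
ft_force: [-0.4, -0.7, -2.0]
width: 0.778
grip_force: 8.0
ious [0.977] e 27.28
tilt toward tool x -12.7 toward tool y 1.0 axis pt under grip z [0.0053 0.002  0.0111] w 67.8217664185594
[ 0.5698 -0.0602  0.0713]
[[ 0.958 -0.19   0.213]
 [ 0.182  0.982  0.058]
 [-0.22  -0.017  0.975]]
shift [0.0018 0.     0.0418] turn 0.033 | at [ 0.5858 -0.0564  0.3218] ya 100.9 t 28.52 w 67.8 F [-0.1 -0.1 -2.6] q7 1.36
```

```bash
python3 -m handwheel '[[0,-0.001,0.02,0,0],[0,-0.003,0.05,0,0],[0,-0.005,0.085,0,0],[0,-0.007,0.12,0,0],[0,-0.009,0.155,0,0],[0,-0.011,0.18,0,0],[0,-0.011,0.196,0,0],[0,-0.011,0.196,0.03,0],[0,-0.011,0.196,0.05,0],[0,-0.011,0.196,0.06,0],[0,-0.011,0.196,0.064,0],[0,-0.011,0.196,0.064,0]]' 12; python3 -m handwheel '[[0,0,0,0.001,0],[0,0,0,0.003,0],[0,0,0,0.003,0],[0.087,0,0,0.003,0],[0.087,0,0,0.003,0],[0.087,0,0,0.003,0],[0.087,0,0,0.003,0],[0.087,0,0,0.003,0],[0.087,0,0,-0.02,0],[0.087,0,0,-0.05,0],[0.087,0,0,-0.09,0],[0.087,0,0,-0.09,0]]' 3.5; timeout 500 python3 tl.py 1 0 5|tail -6;  python3 -c "
from h import *
go([.584,-.0567,.28],99)"
```

```text
clock: 29.57
position: [0.5596, 0.1379, 0.2572]
ee_rot: [0.298, -3.126, 0.0]
ft_force: [0.3, -1.0, -2.3]
width: 0.782
grip_force: 12.0
clock: 30.57
position: [0.5612, 0.1402, 0.3548]
ee_rot: [-0.298, 3.115, 0.004]
ft_force: [1.1, 1.4, 0.6]
width: 1.001
grip_force: 0.0
ious [0.731 0.219] e 21.34
tilt toward tool x -1.5 toward tool y -0.1 axis pt under grip z [-0.0152 -0.0034 -0.0769] w 86.85636143712074
[0.5415 0.1346 0.0064]
[[ 0.436 -0.9    0.027]
 [ 0.9    0.436  0.003]
 [-0.014  0.024  1.   ]]
shift [ 0.0127 -0.196   0.0672] turn 0.033 | at [0.5595 0.1382 0.3472] ya 100.9 t 31.17 w 86.9 F [-0.  -0.1  0.1] q7 1.04
```

```bash
cat > up.py <<'E'
import fit,sys
from fit import *
z=float(sys.argv[1]);p,M,o=tool()
def g(u): return cost(np.r_[u[0],u[1],z,R.from_euler('z',u[2]).as_rotvec()])
b=None
for yaw in (.0,.2,.4,-.2):
    v0=np.array([p[0],p[1],yaw]) if len(sys.argv)<4 else np.array([float(sys.argv[2]),float(sys.argv[3]),yaw])
    r=minimize(g,v0,method='Nelder-Mead',options=dict(initial_simplex=v0+np.vstack([np.zeros(3),np.diag([.015,.015,.15])])))
    if b is None or r.fun<b.fun:b=r
u=b.x;cost(np.r_[u[0],u[1],z,0,0,u[2]],True);print('xy',np.round(u[:2],4),'yaw',round(np.degrees(u[2]),1))
E
timeout 300 python3 up.py 0
```

```text
wrist [ 231  157   99   95 7827]
top [210 235  12   9  81]
scene [296 154  28  19 223]
wrist mouth [280.3 208.1] 0.67
wrist canister [280.1 176.3] 0.77
wrist slot [280.6 250.1] 0.89
top canister [214.9 234. ] 0.65
scene mouth [309.6 153.2] 0.95
scene canister [308.1 181.7] 0.97
scene slot [324.8 152.5] 0.71
ious [0.955 0.224] e 3.34
xy [0.543  0.1355] yaw 11.9
```

```bash
python3 -c "
from h import *
go([.536,.135,.364],10)"
```

```text
shift [ 0.0237  0.0013 -0.0162] turn -1.555 | at [0.5595 0.1382 0.3478] ya 100.9 t 31.77 w 87.1 F [-0.3  0.   0.6] q7 1.04
```

```bash
python3 -m handwheel '[[0.087,0.002,0,-0.016,0.12],[0.087,0.004,0,-0.016,0.24],[0.087,0.006,0,-0.016,0.36],[0.087,0.01,0,-0.016,0.48],[0.087,0.012,0,-0.016,0.6],[0.087,0.014,0,-0.016,0.72],[0.087,0.016,0,-0.016,0.84],[0.087,0.018,0,-0.016,0.96],[0.087,0.02,0,-0.016,1.08],[0.087,0.022,0,-0.016,1.2],[0.087,0.024,0.001,-0.016,1.32],[0.087,0.024,0.001,-0.016,1.44]]'; python3 -m handwheel '[[0.087,0,0,0,0.1],[0.087,0,0,0,0.145],[0.087,0,0,0,0.145],[0.087,0,0,0,0.145]]'; python3 -c "
from h import *
go([.536,.135,.364],10)";timeout 300 python3 up.py 0
```

```text
clock: 32.77
position: [0.5353, 0.1348, 0.3638]
ee_rot: [-1.845, -2.543, 0.0]
ft_force: [-0.4, -0.1, 0.4]
width: 0.998
grip_force: 0.0
clock: 33.1
position: [0.5357, 0.1348, 0.3638]
ee_rot: [2.015, 2.41, 0.0]
ft_force: [-1.2, 0.1, 0.4]
width: 1.003
grip_force: 0.0
shift [ 0.0001  0.0003 -0.0002] turn 0.003 | at [0.5357 0.1348 0.3638] ya 10.2 t 33.1 w 87.3 F [-1.2  0.1  0.4] q7 -0.35
wrist [ 245  172   90   94 7099]
top [208 219  14  26 257]
scene [295 140  34  34 479]
wrist mouth [291.  224.3] 0.56
wrist canister [284.3 192.2] 0.81
wrist slot [329.  224.9] 0.84
top mouth [371.7 226. ] 0.68
top mouth [205.  232.2] 0.55
top canister [213.1 233.4] 0.71
scene mouth [311.7 154.1] 0.67
scene canister [306.4 180.8] 0.73
scene canister [293.6 316. ] 0.63
scene slot [322.4 154.8] 0.96
ious [0.973 0.347 0.499] e 11.69
xy [0.5435 0.1347] yaw 10.7
```

```bash
python3 -m handwheel '[[0.087,-0.0015,0.0077,0.03,-0.009],[0.087,-0.0015,0.0077,0.06,-0.009],[0.087,-0.0015,0.0077,0.085,-0.009],[0.087,-0.0015,0.0077,0.095,-0.009],[0.087,-0.0015,0.0077,0.096,-0.009],[0,-0.0015,0.0077,0.096,-0.009],[0,-0.0015,0.0077,0.096,-0.009],[0,-0.0015,0.0077,0.096,-0.009],[0,-0.0015,0.0077,0.096,-0.009],[0,-0.0015,0.0077,0.096,-0.009],[0,-0.0015,0.0077,0.096,-0.009]]' 20; python3 -m handwheel '[[0,0,0,-0.01,0],[0,0,0,-0.03,0],[0,0,0,-0.05,0],[0,0,0,-0.07,0],[0,0,0,-0.07,0],[0,0,0,-0.07,0]]' 20; python3 -c "
from h import *
go([.5825,-.060,.34],10.8)"
```

```text
clock: 34.62
position: [0.544, 0.1347, 0.2692]
ee_rot: [2.006, 2.416, 0.002]
ft_force: [-1.3, -0.4, 6.7]
width: 0.778
grip_force: 20.0
clock: 35.12
position: [0.5436, 0.1344, 0.3386]
ee_rot: [2.006, 2.416, 0.002]
ft_force: [-0.5, 0.2, -3.7]
width: 0.781
grip_force: 20.0
shift [-0.1983  0.0025 -0.0014] turn -0.004 | at [0.5436 0.1344 0.3386] ya 10.6 t 35.12 w 68.0 F [-0.5  0.2 -3.7] q7 -0.36
```

```bash
python3 -m handwheel '[[0,-0.015,0,0,0],[0,-0.04,0.001,0,0],[0,-0.07,0.001,0,0],[0,-0.1,0.001,0,0],[0,-0.13,0.002,0,0],[0,-0.16,0.002,0,0],[0,-0.185,0.0025,0,0],[0,-0.198,0.0025,0,0],[0,-0.198,0.0025,0.01,0],[0,-0.198,0.0025,0.022,0],[0,-0.198,0.0025,0.022,0]]' 20; python3 -m handwheel '[[0,0,0,0.004,0],[0,0,0,0.008,0],[0,0,0,0.012,0],[0,0,0,0.016,0],[0,0,0,0.018,0],[0,0,0,0.018,0]]';python3 -c "
from h import *
go([.5825,-.060,.34],10.8)"
```

```text
clock: 36.03
position: [0.5809, -0.0578, 0.3122]
ee_rot: [-1.999, -2.415, 0.004]
ft_force: [-0.7, 0.2, -3.0]
width: 0.776
grip_force: 20.0
clock: 36.53
position: [0.5823, -0.0595, 0.2973]
ee_rot: [-2.006, -2.417, 0.001]
ft_force: [0.2, 0.0, -1.9]
width: 0.779
grip_force: 20.0
shift [-0.0005  0.0001 -0.0427] turn -0.003 | at [ 0.5823 -0.0595  0.2973] ya 10.6 t 36.53 w 67.8 F [ 0.2  0.  -1.9] q7 -0.03
```

```bash
python3 -m handwheel '[[0,0,0,0.006,0],[0,0,0,0.012,0],[0,0,0,0.018,0],[0,0,0,0.021,0],[0,0,0,0.022,0],[0,0,0,0.022,0]]';python3 -m handwheel '[[0.087,0,0,0,0],[0.087,0,0,0,0],[0.087,0,0,0,0],[0.087,0,0,0,0],[0.087,0,0,-0.03,0],[0.087,0,0,-0.06,0],[0.087,0,0,-0.09,0],[0.087,0,0,-0.12,0],[0.087,0,0,-0.12,0]]' 20; python3 -c "
from h import *
go([.5825,-.060,.40],10.8)"; timeout 300 python3 up.py .006 .582 -.06 | tail -2
```

```text
clock: 37.03
position: [0.5824, -0.0597, 0.2755]
ee_rot: [-2.007, -2.417, 0.0]
ft_force: [-0.3, 0.3, -1.7]
width: 0.782
grip_force: 20.0
clock: 37.78
position: [0.5842, -0.059, 0.4026]
ee_rot: [2.0, 2.409, 0.011]
ft_force: [1.8, 1.3, 1.4]
width: 1.001
grip_force: 0.0
shift [-0.0007 -0.0019  0.0025] turn -0.004 | at [ 0.5842 -0.059   0.4026] ya 10.6 t 37.78 w 87.1 F [1.8 1.3 1.4] q7 0.03
ious [0.97  0.167] e 21.29
xy [ 0.5815 -0.0593] yaw 11.2
```

```bash
cat > feet.py <<'E'
from h import *
def feet():
    out=[]
    for c in ('top','scene'):
        s=snap(c)
        L=[(d['p'],ray(s,[d['bbox'][0],d['bbox'][1]],.010)[:2],d['bbox']) for d in finder.outline_of('foot1',c) if d['p']>.2]
        print(c,[(round(p,2),np.round(q,3).tolist(),np.round(b[2:]).tolist()) for p,q,b in L])
feet()
from h import *
for n,z in (('lid_grip',.032),('lid',0)):
    for c in('top','scene'):
        s=snap(c)
        print(n,c,[(round(d['p'],2),np.round(ray(s,d['centre'],z)[:2],3).tolist()) for d in finder.tip_of(n,c) if d['p']>.3])
go([.55,-.222,.30])
E
python3 feet.py
```

```text
top [(0.64, [0.568, -0.322], [12.0, 9.0]), (0.4, [0.504, -0.442], [7.0, 5.0])]
scene [(0.57, [0.576, -0.326], [10.0, 12.0]), (0.47, [0.475, -0.35], [8.0, 12.0]), (0.46, [0.505, -0.441], [10.0, 11.0])]
lid_grip top [(0.68, [0.451, -0.225])]
lid_grip scene [(0.58, [0.453, -0.218])]
lid top [(0.62, [0.448, -0.216]), (0.43, [0.768, -0.006])]
lid scene [(0.92, [0.453, -0.217])]
shift [-0.1536 -0.0618  0.0958] turn 0 | at [ 0.5825 -0.0596  0.3958] ya 10.6 t 38.98 w 86.9 F [-0.   0.2  0.3] q7 0.03
```

```bash
cat > wf.py <<'E'
from h import *
import sys
s=snap('wrist')
n=sys.argv[1] if len(sys.argv)>1 else 'foot1'
z=.010
for d in finder.outline_of(n,'wrist'):
    if d['p']>.25:
        m=np.asarray(d['mask']).astype(np.uint8)
        (c,r,a)=cv2.minAreaRect(np.argwhere(m)[:,::-1].astype(np.float32))
        print(round(d['p'],2),'px',np.round(c),'size',np.round(r),'a',round(a),'xy',np.round(ray(s,c,z)[:2],4))
        go(list(ray(s,c,z)[:2])+[.186])
E
python3 -m handwheel '[[0.05,-0.02,-0.01,0,0],[0.05,-0.05,-0.02,0,0],[0.05,-0.085,-0.033,0,0],[0.05,-0.12,-0.046,0.01,0],[0.05,-0.145,-0.056,0.02,0],[0.05,-0.157,-0.06,0.036,0],[0.05,-0.157,-0.06,0.036,0],[0.05,-0.157,-0.06,0.036,0]]'; python3 wf.py
```

```text
clock: 39.65
position: [0.5521, -0.2252, 0.3591]
ee_rot: [-2.007, -2.414, -0.0]
ft_force: [0.6, 0.9, 1.1]
width: 0.59
grip_force: 0.0
0.73 px [266. 218.] size [22. 20.] a 90 xy [ 0.5407 -0.253 ]
shift [-0.0271 -0.0182  0.1746] turn 0 | at [ 0.5532 -0.2231  0.3607] ya 10.8 t 39.75 w 50.8 F [-0.1  0.4 -0. ] q7 0.32
0.71 px [280. 276.] size [13. 19.] a 90 xy [ 0.5678 -0.3186]
shift [-0.0966 -0.0038  0.1746] turn 0 | at [ 0.5532 -0.2231  0.3607] ya 10.8 t 39.75 w 50.8 F [-0.1  0.4 -0. ] q7 0.32
0.57 px [398. 214.] size [22. 24.] a 90 xy [ 0.681  -0.2222]
shift [-0.023   0.1254  0.1749] turn 0 | at [ 0.5532 -0.2231  0.3607] ya 10.8 t 39.75 w 50.8 F [-0.1  0.4 -0. ] q7 0.32
0.43 px [189. 279.] size [4. 7.] a 45 xy [ 0.4653 -0.3419]
shift [-0.1005 -0.1088  0.1744] turn 0 | at [ 0.5532 -0.2231  0.3607] ya 10.8 t 39.75 w 50.8 F [-0.1  0.4 -0. ] q7 0.32
```

```bash
python3 -m handwheel '[[0.05,-0.015,-0.01,0.03,0],[0.05,-0.027,-0.018,0.06,0],[0.05,-0.027,-0.018,0.1,0],[0.05,-0.027,-0.018,0.135,0],[0.05,-0.027,-0.018,0.16,0],[0.05,-0.027,-0.018,0.1745,0],[0.05,-0.027,-0.018,0.1745,0],[0,-0.027,-0.018,0.1745,0],[0,-0.027,-0.018,0.1745,0],[0,-0.027,-0.018,0.1745,0],[0,-0.027,-0.018,0.1745,0],[0,-0.027,-0.018,0.1745,0]]' 15;  python3 -m handwheel '[[0,0,0,-0.03,0],[0,0,0,-0.07,0],[0,0,0,-0.11,0],[0,0.02,0.01,-0.14,0],[0,0.05,0.02,-0.14,0],[0,0.09,0.038,-0.14,0],[0,0.125,0.053,-0.14,0],[0,0.16,0.068,-0.14,0],[0,0.18,0.076,-0.14,0],[0,0.182,0.077,-0.14,0],[0,0.182,0.077,-0.14,0]]'; python3 -c "
from h import *
go([.582,-.0595,.306])"
```

```text
clock: 40.75
position: [0.5399, -0.2547, 0.1859]
ee_rot: [2.006, 2.417, 0.001]
ft_force: [0.6, -0.2, 0.2]
width: 0.287
grip_force: 0.0
clock: 41.67
position: [0.582, -0.0599, 0.3256]
ee_rot: [2.002, 2.421, 0.001]
ft_force: [0.3, -0.6, -1.4]
width: 0.268
grip_force: 15.0
shift [0.0003 0.0001 0.0196] turn 0 | at [ 0.582  -0.0599  0.3256] ya 10.8 t 41.67 w 23.3 F [ 0.3 -0.6 -1.4] q7 -0.0
```

```bash
python3 -m handwheel '[[0,0,0,0.01,0],[0,0,0,0.018,0],[0,0,0,0.018,0],[0.045,0,0,0.018,0],[0.045,0,0,0.018,0],[0.045,0,0,0.018,0],[0.05,0,0,-0.01,0],[0.05,-0.03,0.01,-0.035,0],[0.05,-0.07,0.025,-0.035,0],[0.05,-0.105,0.04,-0.035,0],[0.05,-0.14,0.053,-0.035,0],[0.05,-0.165,0.062,-0.035,0]]' 15; python3 -m handwheel '[[0.05,-0.012,0.005,0,0],[0.05,-0.012,0.005,0,0],[0.05,-0.012,0.005,0,0]]'; python3 wf.py
```

```text
clock: 42.67
position: [0.6741, -0.2167, 0.3607]
ee_rot: [2.009, 2.412, -0.001]
ft_force: [0.2, 0.6, -0.0]
width: 0.572
grip_force: 0.0
clock: 42.92
position: [0.6802, -0.2238, 0.36]
ee_rot: [-2.008, -2.415, -0.001]
ft_force: [0.1, 0.1, 0.4]
width: 0.575
grip_force: 0.0
0.74 px [282. 193.] size [23. 22.] a 45 xy [ 0.6811 -0.2217]
shift [-0.0004  0.001   0.1745] turn 0 | at [ 0.68   -0.2217  0.3605] ya 10.7 t 43.02 w 50.1 F [0.7 0.  0.6] q7 0.25
0.47 px [170. 253.] size [ 4. 15.] a 90 xy [ 0.569 -0.313]
shift [-0.0693 -0.1261  0.1744] turn 0 | at [ 0.68   -0.2217  0.3605] ya 10.7 t 43.02 w 50.1 F [0.7 0.  0.6] q7 0.25
0.38 px [ 77. 261.] size [ 4. 16.] a 63 xy [ 0.4664 -0.3421]
shift [-0.0787 -0.2323  0.1744] turn 0 | at [ 0.68   -0.2217  0.3605] ya 10.7 t 43.02 w 50.1 F [0.7 0.  0.6] q7 0.25
```

```bash
python3 -m handwheel '[[0.05,0,0.001,0.04,0],[0.05,0,0.001,0.08,0],[0.05,0,0.001,0.12,0],[0.05,0,0.001,0.15,0],[0.05,0,0.001,0.17,0],[0.05,0,0.001,0.1745,0],[0.05,0,0.001,0.1745,0],[0,0,0.001,0.1745,0],[0,0,0.001,0.1745,0],[0,0,0.001,0.1745,0],[0,0,0.001,0.1745,0],[0,0,0.001,0.1745,0]]' 15;  python3 -m handwheel '[[0,0,0,-0.03,0],[0,0,0,-0.07,0],[0,0,0,-0.11,0],[0,0.02,-0.01,-0.14,0],[0,0.05,-0.02,-0.14,0],[0,0.09,-0.034,-0.14,0],[0,0.125,-0.048,-0.14,0],[0,0.16,-0.06,-0.14,0],[0,0.175,-0.066,-0.14,0],[0,0.1775,-0.067,-0.14,0],[0,0.1775,-0.067,-0.14,0]]'; python3 -c "
from h import *
go([.582,-.0595,.306])"
```

```text
clock: 44.02
position: [0.6814, -0.2234, 0.1866]
ee_rot: [2.006, 2.416, 0.001]
ft_force: [-0.2, -0.1, -0.5]
width: 0.283
grip_force: 0.2
clock: 44.93
position: [0.5826, -0.0604, 0.3264]
ee_rot: [2.004, 2.418, 0.0]
ft_force: [-0.2, -0.4, 0.1]
width: 0.264
grip_force: 15.0
shift [ 0.001  -0.0004  0.0204] turn 0 | at [ 0.5826 -0.0604  0.3264] ya 10.7 t 44.93 w 22.9 F [-0.2 -0.4  0.1] q7 0.0
```

```bash
python3 -m handwheel '[[0,0,0,0.01,0],[0,0,0,0.018,0],[0,0,0,0.018,0],[0.045,0,0,0.018,0],[0.045,0,0,0.018,0],[0.045,0,0,0.018,0],[0.05,0,0,-0.01,0],[0.05,-0.03,-0.01,-0.035,0],[0.05,-0.07,-0.018,-0.035,0],[0.05,-0.11,-0.028,-0.035,0],[0.05,-0.15,-0.038,-0.035,0],[0.05,-0.19,-0.048,-0.035,0]]' 15; python3 -m handwheel '[[0.05,-0.035,-0.008,0,0],[0.05,-0.06,-0.014,0,0],[0.05,-0.06,-0.014,0,0],[0.05,-0.06,-0.014,0,0]]'; python3 wf.py
```

```text
clock: 45.93
position: [0.5703, -0.2586, 0.3616]
ee_rot: [2.005, 2.416, 0.0]
ft_force: [0.6, -0.6, 0.4]
width: 0.574
grip_force: 0.0
clock: 46.27
position: [0.5672, -0.3205, 0.3606]
ee_rot: [2.012, 2.413, -0.0]
ft_force: [0.3, 0.3, -0.2]
width: 0.577
grip_force: 0.0
0.83 px [188. 205.] size [21. 25.] a 45 xy [ 0.4706 -0.35  ]
shift [-0.0146 -0.1021  0.1748] turn 0 | at [ 0.5682 -0.317   0.3609] ya 10.7 t 46.37 w 50.0 F [ 0.   0.1 -0.4] q7 0.45
0.69 px [282. 198.] size [21. 21.] a 90 xy [ 0.569  -0.3247]
shift [-0.0079 -0.0008  0.1749] turn 0 | at [ 0.5682 -0.317   0.3609] ya 10.7 t 46.37 w 50.0 F [ 0.   0.1 -0.4] q7 0.45
0.32 px [176.  67.] size [70. 50.] a 35 xy [ 0.4457 -0.2151]
shift [ 0.1227 -0.1017  0.175 ] turn 0 | at [ 0.5682 -0.317   0.3609] ya 10.7 t 46.37 w 50.0 F [ 0.   0.1 -0.4] q7 0.45
```

```bash
python3 -m handwheel '[[0.05,-0.008,-0.001,0.04,0],[0.05,-0.008,-0.001,0.08,0],[0.05,-0.008,-0.001,0.12,0],[0.05,-0.008,-0.001,0.15,0],[0.05,-0.008,-0.001,0.17,0],[0.05,-0.008,-0.001,0.1745,0],[0.05,-0.008,-0.001,0.1745,0],[0,-0.008,-0.001,0.1745,0],[0,-0.008,-0.001,0.1745,0],[0,-0.008,-0.001,0.1745,0],[0,-0.008,-0.001,0.1745,0],[0,-0.008,-0.001,0.1745,0]]' 15;  python3 -m handwheel '[[0,0,0,-0.04,0],[0,0,0,-0.08,0],[0,0.015,0.004,-0.12,0],[0,0.045,0.011,-0.14,0],[0,0.085,0.021,-0.14,0],[0,0.12,0.03,-0.14,0],[0,0.16,0.039,-0.14,0],[0,0.2,0.048,-0.14,0],[0,0.235,0.057,-0.14,0],[0,0.255,0.062,-0.14,0],[0,0.258,0.0624,-0.14,0],[0,0.258,0.0624,-0.14,0]]'; python3 -c "
from h import *
go([.582,-.0595,.306])"
```

```text
clock: 47.37
position: [0.5685, -0.3265, 0.1873]
ee_rot: [2.006, 2.416, 0.0]
ft_force: [-0.3, 0.2, -0.2]
width: 0.281
grip_force: 0.0
clock: 48.37
position: [0.5821, -0.0594, 0.3267]
ee_rot: [2.002, 2.42, 0.001]
ft_force: [0.4, -0.4, -0.2]
width: 0.265
grip_force: 15.0
shift [-0.0001 -0.0002  0.0207] turn 0 | at [ 0.5821 -0.0594  0.3267] ya 10.8 t 48.37 w 23.0 F [ 0.4 -0.4 -0.2] q7 0.01
```

```bash
python3 -m handwheel '[[0,0,0,0.01,0],[0,0,0,0.019,0],[0,0,0,0.019,0],[0.045,0,0,0.019,0],[0.045,0,0,0.019,0],[0.045,0,0,0.019,0],[0.05,0,0,-0.01,0],[0.05,-0.02,-0.012,-0.034,0],[0.05,-0.05,-0.031,-0.034,0],[0.05,-0.08,-0.05,-0.034,0],[0.05,-0.11,-0.068,-0.034,0],[0.05,-0.14,-0.087,-0.034,0]]' 15; python3 -m handwheel '[[0.05,-0.03,-0.019,0,0],[0.05,-0.06,-0.037,0,0],[0.05,-0.09,-0.056,0,0],[0.05,-0.115,-0.071,0,0],[0.05,-0.1245,-0.077,0,0],[0.05,-0.1245,-0.077,0,0],[0.05,-0.1245,-0.077,0,0]]'; python3 wf.py
```

```text
clock: 49.37
position: [0.5218, -0.2163, 0.361]
ee_rot: [2.005, 2.416, 0.001]
ft_force: [0.7, 0.0, 0.1]
width: 0.573
grip_force: 0.0
clock: 49.95
position: [0.4699, -0.3508, 0.3604]
ee_rot: [2.007, 2.417, 0.002]
ft_force: [0.2, 1.3, 0.3]
width: 0.575
grip_force: 0.0
0.76 px [281. 195.] size [23. 22.] a 45 xy [ 0.4705 -0.3511]
shift [-0.002  -0.0008  0.1745] turn 0 | at [ 0.4708 -0.3491  0.3605] ya 10.8 t 50.05 w 50.1 F [0.9 0.5 0.6] q7 0.6
0.75 px [293. 274.] size [15. 20.] a 90 xy [ 0.5018 -0.4409]
shift [-0.0961  0.013   0.1744] turn 0 | at [ 0.4708 -0.3491  0.3605] ya 10.8 t 50.05 w 50.1 F [0.9 0.5 0.6] q7 0.6
```

```bash
python3 -m handwheel '[[0.05,-0.002,-0.001,0.04,0],[0.05,-0.002,-0.001,0.08,0],[0.05,-0.002,-0.001,0.12,0],[0.05,-0.002,-0.001,0.15,0],[0.05,-0.002,-0.001,0.17,0],[0.05,-0.002,-0.001,0.1745,0],[0.05,-0.002,-0.001,0.1745,0],[0,-0.002,-0.001,0.1745,0],[0,-0.002,-0.001,0.1745,0],[0,-0.002,-0.001,0.1745,0],[0,-0.002,-0.001,0.1745,0],[0,-0.002,-0.001,0.1745,0]]' 15;  python3 -m handwheel '[[0,0,0,-0.04,0],[0,0,0,-0.08,0],[0,0.015,0.009,-0.12,0],[0,0.045,0.028,-0.14,0],[0,0.075,0.046,-0.14,0],[0,0.105,0.065,-0.14,0],[0,0.135,0.083,-0.14,0],[0,0.165,0.102,-0.14,0],[0,0.195,0.12,-0.14,0],[0,0.225,0.139,-0.14,0],[0,0.25,0.155,-0.14,0],[0,0.265,0.164,-0.14,0]]';python3 -m handwheel '[[0,0,0,0,0],[0,0,0,0,0]]'; python3 -c "
from h import *
go([.582,-.0595,.306])"
```

```text
clock: 51.05
position: [0.4693, -0.3537, 0.1866]
ee_rot: [2.006, 2.416, 0.0]
ft_force: [0.7, 0.2, 1.0]
width: 0.282
grip_force: 0.1
clock: 52.05
position: [0.5823, -0.0586, 0.3264]
ee_rot: [2.001, 2.422, 0.004]
ft_force: [0.0, 0.1, -0.5]
width: 0.266
grip_force: 15.0
clock: 52.22
position: [0.5815, -0.0618, 0.3259]
ee_rot: [2.004, 2.419, -0.0]
ft_force: [0.5, -0.2, 0.4]
width: 0.266
grip_force: 15.0
shift [0.0022 0.0009 0.0199] turn 0 | at [ 0.5815 -0.0618  0.3259] ya 10.7 t 52.22 w 23.2 F [ 0.5 -0.2  0.4] q7 0.01
```

```bash
python3 -m handwheel '[[0,0.002,0.001,0.01,0],[0,0.002,0.001,0.019,0],[0,0.002,0.001,0.019,0],[0.045,0.002,0.001,0.019,0],[0.045,0.002,0.001,0.019,0],[0.045,0.002,0.001,0.019,0],[0.05,0.002,0.001,-0.01,0],[0.05,-0.02,-0.008,-0.034,0],[0.05,-0.055,-0.023,-0.034,0],[0.05,-0.09,-0.038,-0.034,0],[0.05,-0.125,-0.052,-0.034,0],[0.05,-0.16,-0.067,-0.034,0]]' 15; python3 -m handwheel '[[0.05,-0.035,-0.014,0,0],[0.05,-0.07,-0.029,0,0],[0.05,-0.105,-0.044,0,0],[0.05,-0.14,-0.058,0,0],[0.05,-0.17,-0.071,0,0],[0.05,-0.19,-0.079,0,0],[0.05,-0.197,-0.082,0,0],[0.05,-0.197,-0.082,0,0],[0.05,-0.197,-0.082,0,0]]'; python3 wf.py
```

```text
clock: 53.22
position: [0.5446, -0.2341, 0.3607]
ee_rot: [2.005, 2.416, 0.001]
ft_force: [0.6, 0.0, 0.2]
width: 0.572
grip_force: 0.0
clock: 53.97
position: [0.5012, -0.4399, 0.3598]
ee_rot: [-2.005, -2.418, -0.002]
ft_force: [0.6, -0.0, -0.9]
width: 0.576
grip_force: 0.0
0.9 px [280. 200.] size [23. 21.] a 90 xy [ 0.5026 -0.4456]
shift [-0.0072 -0.0009  0.174 ] turn 0 | at [ 0.502  -0.4386  0.36  ] ya 10.8 t 54.07 w 49.7 F [0.4 0.4 0.8] q7 0.69
```

```bash
python3 -m handwheel '[[0.05,-0.007,-0.001,0.04,0],[0.05,-0.007,-0.001,0.08,0],[0.05,-0.007,-0.001,0.12,0],[0.05,-0.007,-0.001,0.15,0],[0.05,-0.007,-0.001,0.17,0],[0.05,-0.007,-0.001,0.174,0],[0.05,-0.007,-0.001,0.174,0],[0,-0.007,-0.001,0.174,0],[0,-0.007,-0.001,0.174,0],[0,-0.007,-0.001,0.174,0],[0,-0.007,-0.001,0.174,0],[0,-0.007,-0.001,0.174,0]]' 15;  python3 -m handwheel '[[0,0,0,-0.04,0],[0,0,0,-0.08,0],[0,0.02,0.008,-0.12,0],[0,0.055,0.023,-0.14,0],[0,0.09,0.037,-0.14,0],[0,0.125,0.052,-0.14,0],[0,0.16,0.066,-0.14,0],[0,0.195,0.08,-0.14,0],[0,0.23,0.095,-0.14,0],[0,0.265,0.109,-0.14,0],[0,0.3,0.124,-0.14,0],[0,0.33,0.136,-0.14,0]]';python3 -m handwheel '[[0,0.02,0.008,0,0],[0,0.034,0.014,0,0],[0,0.034,0.014,0,0],[0,0.034,0.014,0,0]]'; python3 -c "
from h import *
go([.582,-.0595,.306])"
```

```text
clock: 55.07
position: [0.5012, -0.4484, 0.1866]
ee_rot: [2.006, 2.416, 0.0]
ft_force: [0.2, -0.1, 0.7]
width: 0.285
grip_force: 0.2
clock: 56.07
position: [0.5741, -0.096, 0.3263]
ee_rot: [2.004, 2.418, 0.002]
ft_force: [0.6, 0.3, 0.3]
width: 0.267
grip_force: 15.0
clock: 56.4
position: [0.5814, -0.0625, 0.326]
ee_rot: [2.004, 2.418, -0.0]
ft_force: [-0.7, -1.1, -0.3]
width: 0.267
grip_force: 15.0
shift [0.0029 0.0011 0.02  ] turn 0 | at [ 0.5814 -0.0625  0.326 ] ya 10.7 t 56.4 w 23.2 F [-0.7 -1.1 -0.3] q7 0.02
```

Release, back off upward and look into the mouth (final picture), while detecting the lid.

```bash
python3 -m handwheel '[[0,0.003,0.001,0.01,0],[0,0.003,0.001,0.019,0],[0,0.003,0.001,0.019,0],[0.045,0.003,0.001,0.019,0],[0.045,0.003,0.001,0.019,0],[0.045,0.003,0.001,0.019,0],[0.05,0.003,0.001,-0.01,0],[0.05,0.003,0.001,-0.04,0],[0.05,0.003,0.001,-0.06,0],[0.05,0.003,0.001,-0.06,0],[0.05,0.003,0.001,-0.06,0]]' 15; python3 -c "
from h import *
snap('wrist','w12.png');snap('top','t12.png')
print([(round(d['p'],2),np.round(d['bbox'])) for d in finder.search_frame('foot1','wrist')])
a=cv2.imread('pics/w12.png')[130:280,190:390];b=cv2.imread('pics/t12.png')[150:300,40:490]
cv2.imwrite('pics/v12.png',np.vstack([cv2.resize(a,(440,330)),cv2.resize(b,(440,147)) ]))
"; python3 up.py .006 .582 -.06|tail -2; python3 feet.py
```

```text
clock: 57.32
position: [0.5821, -0.0598, 0.3873]
ee_rot: [2.005, 2.415, 0.003]
ft_force: [-0.3, -0.2, -0.7]
width: 0.569
grip_force: 0.0
[(0.69, array([288., 198.,  28.,  22.])), (0.5, array([281., 208.,  17.,  14.]))]
ious [0.974 0.164] e 4.52
xy [ 0.5815 -0.0592] yaw 10.6
top []
scene []
lid_grip top [(0.8, [0.454, -0.222])]
lid_grip scene [(0.84, [0.451, -0.219]), (0.42, [0.557, -0.011])]
lid top [(0.51, [0.449, -0.214])]
lid scene [(0.61, [0.45, -0.217])]
shift [-0.1536 -0.0612  0.0858] turn 0 | at [ 0.5819 -0.0598  0.3858] ya 10.6 t 58.67 w 50.3 F [-0.7  0.4  0.5] q7 0.05
```

View pics/v12.png

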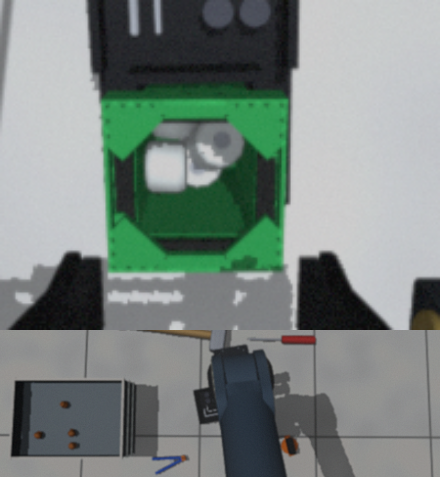

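```bash
python3 -m handwheel '[[0.06,-0.02,-0.024,0,0],[0.06,-0.045,-0.053,0,0],[0.06,-0.07,-0.083,0,0],[0.06,-0.095,-0.113,0,0],[0.06,-0.12,-0.143,0,0],[0.06,-0.133,-0.158,0,0],[0.06,-0.133,-0.158,0,0],[0.06,-0.133,-0.158,0,0]]' 15
cat > lid.py <<'E'
from h import *
s=snap('wrist','w_lid.png');f=np.asarray(s['frame']).astype(int)
for n,z in (('lid_grip',.032),('lid',0.)):
    print(n,[(round(d['p'],2),np.round(d['centre']),np.round(ray(s,d['centre'],z)[:2],4)) for d in finder.tip_of(n,'wrist')[:2]])
org=((f[:,:,0]>90)&(f[:,:,0]>f[:,:,2]*2)&(f[:,:,1]<f[:,:,0]*.75)).astype(np.uint8);org[265:]=0
n,l,st,_=cv2.connectedComponentsWithStats(org);k=1+st[1:,4].argmax();x,y,w,h,a=st[k];print('orange',st[k])
pad=12
dark=((f.max(2)<60)).astype(np.uint8);sub=np.zeros_like(dark);sub[max(0,y-pad):min(y+h+pad,262),x-pad:x+w+pad]=1;dark*=sub
n2,l2,st2,_=cv2.connectedComponentsWithStats(dark);k2=1+st2[1:,4].argmax();print('dark',st2[k2])
# fin top face at z=.046: brighter? project whole dark blob
P=np.argwhere(l2==k2)[:,::-1]
W=np.array([ray(s,q,.046)[:2] for q in P],np.float32);print('fin rect z=.046',cv2.minAreaRect(W))
W=np.array([ray(s,q,.0)[:2] for q in np.argwhere(l==k)[:,::-1]],np.float32);print('orange rect z0',cv2.minAreaRect(W))
# silhouette fit: disc + lugs + fin
full=((l==k)|(l2==k2)).astype(np.uint8);full=cv2.morphologyEx(full,cv2.MORPH_CLOSE,np.ones((5,5)))
fin=(l2==k2).astype(np.float32)
from scipy.optimize import minimize
def poly(pts,k=4):
    im=np.zeros((420*k,560*k),np.uint8);cv2.fillConvexPoly(im,cv2.convexHull((np.array([proj(s,p) for p in pts])*k).astype(np.int32)),1)
    return cv2.resize(im.astype(np.float32),(560,420),interpolation=cv2.INTER_AREA)
t=np.linspace(0,2*np.pi,40,endpoint=False)
def model(u):
    c,sn=np.cos(u[2]),np.sin(u[2]);tr=lambda X,Y,Z:[u[0]+c*X-sn*Y,u[1]+sn*X+c*Y,Z]
    D=poly([tr(.0245*np.cos(a),.0245*np.sin(a),z) for a in t for z in(0,.009)])
    L=poly([tr(sx*.0298,sy*.008,z) for sx in(-1,1) for sy in(-1,1) for z in(0,.004)])
    F=poly([tr(sx*.023,sy*.009,z) for sx in(-1,1) for sy in(-1,1) for z in(.009,.046)])
    return np.maximum(np.maximum(D,L),F),F
def iou(a,b): return (a*b).sum()/np.maximum(a,b).sum()
def cost(u):
    A,F=model(u);return -iou(A,full)-iou(F,fin)
b=None
c0=W.mean(0)
for yaw in np.radians([0,30,60,90,120,150]):
    v0=np.r_[c0,yaw];r=minimize(cost,v0,method='Nelder-Mead',options=dict(maxiter=150,initial_simplex=v0+np.vstack([np.zeros(3),np.diag([.01,.01,.2])])))
    if b is None or r.fun<b.fun:b=r
A,F=model(b.x);print('LID xy',np.round(b.x[:2],4),'yaw',round(np.degrees(b.x[2])%180,1),'ious',iou(A,full),iou(F,fin))
go([*b.x[:2],.032+.164],np.degrees(b.x[2])+90)
E
timeout 400 python3 lid.py
```

```text
clock: 59.33
position: [0.4504, -0.2205, 0.3859]
ee_rot: [2.01, 2.414, 0.0]
ft_force: [-0.4, 0.9, -0.2]
width: 0.689
grip_force: 0.0
lid_grip [(0.63, array([280., 190.]), array([ 0.4486, -0.216 ]))]
lid [(0.84, array([278., 185.]), array([ 0.4466, -0.2177]))]
orange [517 216  41  49 857]
dark [530 255  30   7 193]
fin rect z=.046 ((0.7502192258834839, -0.23572927713394165), (0.032363809645175934, 0.007205650210380554), 10.433708190917969)
orange rect z0 ((0.7778663039207458, -0.23010103404521942), (0.06702958047389984, 0.026196427643299103), 88.07058715820312)
LID xy [ 0.7867 -0.228 ] yaw 73.0 ious 0.56021047 0.23117049
shift [-0.0721  0.3268  0.1903] turn 0.484 | at [ 0.452  -0.2182  0.3859] ya 10.7 t 59.48 w 60.1 F [-0.1 -0.1  0.6] q7 0.45
```

```bash
sed -i "s/org\[265:\]=0/org[265:]=0;org[:,:190]=0;org[:,370:]=0/" lid.py; timeout 400 python3 lid.py
```

```text
lid_grip [(0.71, array([277., 190.]), array([ 0.4481, -0.2146]))]
lid [(0.68, array([277., 186.]), array([ 0.4477, -0.2171]))]
orange [252 167  52  28 542]
dark [256 181  44  23 894]
fin rect z=.046 ((0.448062002658844, -0.21360746026039124), (0.044841982424259186, 0.02248166687786579), 13.570945739746094)
orange rect z0 ((0.44697508215904236, -0.20973151922225952), (0.06017296016216278, 0.031002555042505264), 13.251778602600098)
LID xy [ 0.4496 -0.2172] yaw 14.5 ious 0.8719743 0.86168677
shift [ 0.0016 -0.0021  0.1897] turn 1.505 | at [ 0.4518 -0.2184  0.3857] ya 10.7 t 59.63 w 60.1 F [1.  0.8 1.1] q7 0.45
```

```bash
python3 -m handwheel '[[0.06,0.002,-0.002,0.005,-0.12],[0.06,0.002,-0.002,0.01,-0.24],[0.06,0.002,-0.002,0.015,-0.36],[0.06,0.002,-0.002,0.02,-0.48],[0.06,0.002,-0.002,0.025,-0.6],[0.06,0.002,-0.002,0.03,-0.72],[0.06,0.002,-0.002,0.035,-0.84],[0.06,0.002,-0.002,0.04,-0.96],[0.06,0.002,-0.002,0.045,-1.08],[0.06,0.002,-0.002,0.045,-1.2],[0.06,0.002,-0.002,0.045,-1.32],[0.06,0.002,-0.002,0.045,-1.44]]' 15; python3 -m handwheel '[[0.06,0,0,0,-0.1],[0.06,0,0,0,-0.188],[0.06,0,0,0,-0.188],[0.06,0,0,0,-0.188]]'; timeout 400 python3 lid.py
```

```text
clock: 60.63
position: [0.4492, -0.2173, 0.3406]
ee_rot: [-0.097, 3.14, 0.001]
ft_force: [-0.3, -0.1, 0.7]
width: 0.691
grip_force: 0.0
clock: 60.97
position: [0.449, -0.2176, 0.3407]
ee_rot: [-0.377, 3.119, 0.001]
ft_force: [0.9, 0.9, -0.1]
width: 0.691
grip_force: 0.0
lid_grip [(0.85, array([280., 202.]), array([ 0.4474, -0.2176]))]
lid [(0.73, array([279., 196.]), array([ 0.449 , -0.2181]))]
orange [257 168  48  51 971]
dark [271 177  20  54 984]
fin rect z=.046 ((0.445369690656662, -0.21823076903820038), (0.04960162937641144, 0.017235323786735535), 15.596650123596191)
orange rect z0 ((0.4456699788570404, -0.21730534732341766), (0.05301761254668236, 0.04918341711163521), 11.192968368530273)
LID xy [ 0.4487 -0.2165] yaw 13.3 ious 0.9271495 0.87400746
shift [-1.000e-04  1.300e-03  1.448e-01] turn 0.009 | at [ 0.4489 -0.2178  0.3408] ya 103.8 t 61.12 w 59.8 F [-0.5  0.2 -0. ] q7 1.93
```

```bash
python3 -m handwheel '[[0.06,0,0.0005,0.04,0],[0.06,0,0.0005,0.08,0],[0.06,0,0.0005,0.115,0],[0.06,0,0.0005,0.135,0],[0.06,0,0.0005,0.144,0],[0.06,0,0.0005,0.144,0],[0,0,0.0005,0.144,0],[0,0,0.0005,0.144,0],[0,0,0.0005,0.144,0],[0,0,0.0005,0.144,0],[0,0,0.0005,0.144,0],[0,0,0.0005,0.144,0]]' 35; python3 -c "
from h import *
go([.582,-.0595,.345],100.8)"
```

```text
clock: 62.12
position: [0.4487, -0.2177, 0.1974]
ee_rot: [-0.379, 3.118, -0.001]
ft_force: [-0.6, -0.2, -0.7]
width: 0.324
grip_force: 0.0
shift [-0.1674  0.1215 -0.1476] turn 0.053 | at [ 0.4487 -0.2177  0.1974] ya 103.9 t 62.12 w 28.2 F [-0.6 -0.2 -0.7] q7 1.74
```

Not yet closed; wait, then lift and carry.

```bash
python3 -m handwheel '[[0,0,0,0,0],[0,0,0,0,0],[0,0,0,0,0],[0,0,0,0,0],[0,0,0,-0.02,0],[0,0,0,-0.05,0],[0,0,0,-0.09,0],[0,0,0,-0.13,0],[0,0,0,-0.16,0],[0,0,0,-0.16,0]]' 35; python3 -m handwheel '[[0,-0.01,0.007,0,0.01],[0,-0.035,0.025,0,0.02],[0,-0.065,0.047,0,0.03],[0,-0.095,0.069,0,0.04],[0,-0.125,0.09,0,0.053],[0,-0.15,0.109,0,0.053],[0,-0.163,0.118,0,0.053],[0,-0.167,0.121,0,0.053],[0,-0.167,0.121,0,0.053],[0,-0.167,0.121,0,0.053]]'; python3 -c "
from h import *
go([.582,-.0595,.322],100.8)
s=snap('wrist','w13.png')
E=np.array(s['extrinsics'])
for n in('lid','lid_grip','slot','mouth'):
    print(n,[(round(d['p'],2),np.round(d['centre'])) for d in finder.tip_of(n,'wrist')[:2]])
p,M,o=tool();print(proj(s,p-[0,0,.164]),proj(s,p-[0,0,.196]))"
```

```text
clock: 62.95
position: [0.4506, -0.2174, 0.3626]
ee_rot: [-0.378, 3.109, -0.011]
ft_force: [1.2, -0.5, 0.1]
width: 0.205
grip_force: 35.0
clock: 63.78
position: [0.5811, -0.061, 0.3558]
ee_rot: [0.295, -3.125, 0.001]
ft_force: [-0.4, 0.0, -0.6]
width: 0.209
grip_force: 35.0
shift [-0.0013  0.0013  0.0337] turn -0.0 | at [ 0.5811 -0.061   0.3558] ya 100.8 t 63.78 w 18.2 F [-0.4  0.  -0.6] q7 1.49
lid [(0.79, array([278., 255.]))]
lid_grip [(0.97, array([279., 279.]))]
slot []
mouth [(0.69, array([274., 201.]))]
[278.7784476  279.92029843] [279.05698567 254.00280558]
```

```bash
python3 -m handwheel '[[0,-0.001,0.0013,0.01,0],[0,-0.001,0.0013,0.025,0],[0,-0.001,0.0013,0.036,0],[0,-0.001,0.0013,0.04,0],[0,-0.001,0.0013,0.043,0],[0,-0.001,0.0013,0.046,0],[0,-0.001,0.0013,0.046,0],[0,-0.001,0.0013,0.046,0]]'; python3 -c "
from h import *
go([.582,-.0595,.306],100.8)"
```

```text
clock: 64.7
position: [0.5825, -0.0584, 0.311]
ee_rot: [-0.297, 3.127, -0.0]
ft_force: [-1.3, 0.7, 0.1]
width: 0.205
grip_force: 35.0
shift [ 0.0007 -0.001   0.005 ] turn 0.001 | at [ 0.5825 -0.0584  0.311 ] ya 100.8 t 64.7 w 17.9 F [-1.3  0.7  0.1] q7 1.45
```

```bash
python3 -m handwheel '[[0,0,0,0.002,0],[0,0,0,0.004,0],[0,0,0,0.006,0],[0,0,0,0.007,0],[0,0,0,0.007,0],[0,0,0,0.007,0]]'; python3 -c "
from h import *
go([.582,-.0595,.304],100.8)"
```

```text
clock: 65.2
position: [0.5826, -0.0584, 0.3043]
ee_rot: [-0.297, 3.127, -0.001]
ft_force: [-1.3, -0.4, 4.3]
width: 0.205
grip_force: 35.0
shift [ 0.0008 -0.0009  0.0003] turn 0.001 | at [ 0.5826 -0.0584  0.3043] ya 100.8 t 65.2 w 17.8 F [-1.3 -0.4  4.3] q7 1.45
```

```bash
python3 -m handwheel '[[0,0,0,0.001,0],[0,0,0,0.002,0],[0,0,0,0.002,0.04],[0,0,0,0.002,0.1],[0,0,0,0.002,0.17],[0,0,0,0.002,0.24],[0,0,0,0.002,0.31],[0,0,0,0.002,0.38],[0,0,0,0.002,0.45],[0,0,0,0.002,0.45]]' 40; python3 -c "
from h import *
go([.582,-.0595,.304],100.8);print(tool()[2]['ft_torque'])"
```

```text
clock: 66.03
position: [0.5827, -0.0573, 0.303]
ee_rot: [0.411, 3.113, 0.001]
ft_force: [-2.8, 1.3, 7.4]
width: 0.2
grip_force: 40.0
shift [ 0.0001 -0.0023 -0.001 ] turn -0.451 | at [ 0.5827 -0.0573  0.303 ] ya 75.0 t 66.03 w 17.4 F [-2.8  1.3  7.4] q7 1.05
[ 0.36495258  0.48625116 -0.03950281]
```

Turning under the ledge with little torque; continue to the stop.

```bash
python3 -m handwheel '[[0,0,0,0,0.08],[0,0,0,0,0.16],[0,0,0,0,0.24],[0,0,0,0,0.32],[0,0,0,0,0.4],[0,0,0,0,0.48],[0,0,0,0,0.56],[0,0,0,0,0.64],[0,0,0,0,0.72],[0,0,0,0,0.8],[0,0,0,0,0.86],[0,0,0,0,0.92]]' 40; python3 -c "
from h import *
go([.582,-.0595,.304],20.8);print(tool()[2]['ft_torque'])"
```

```text
clock: 67.03
position: [0.5834, -0.0582, 0.3031]
ee_rot: [1.75, 2.605, 0.003]
ft_force: [0.1, -0.7, 7.1]
width: 0.206
grip_force: 40.0
shift [-0.0007 -0.0018 -0.0009] turn 0.025 | at [ 0.5834 -0.0582  0.3031] ya 22.2 t 67.03 w 17.9 F [ 0.1 -0.7  7.1] q7 0.24
[ 0.02462556 -0.08975823  0.07072659]
```

```bash
python3 -m handwheel '[[0,0,0,0,0.03],[0,0,0,0,0.05],[0,0,0,0,0.05],[0,0,0,-0.002,0.03],[0.05,0,0,-0.002,0.03],[0.05,0,0,-0.002,0.03],[0.05,0,0,-0.002,0.03],[0.05,0,0,-0.002,0.03],[0.05,0,0,-0.04,0.03],[0.05,0,0,-0.08,0.03],[0.05,0,0,-0.11,0.03],[0.05,0,0,-0.11,0.03]]' 40
cat > fin.py <<'E'
import lid0
E
sed -e "s/org\[265:\]=0;/org[262:]=0;/" -e "s/ray(s,q,.046)/ray(s,q,.154)/" lid.py > lidc.py
python3 - <<'E'
t=open('lidc.py').read()
t=t.replace("tr=lambda X,Y,Z:[u[0]+c*X-sn*Y,u[1]+sn*X+c*Y,Z]","tr=lambda X,Y,Z:[u[0]+c*X-sn*Y,u[1]+sn*X+c*Y,Z+.108]").replace("[ray(s,q,.0)[:2]","[ray(s,q,.117)[:2]").replace("('lid_grip',.032),('lid',0.)","('lid_grip',.14),('lid',.108)")
t=t.replace("    L=poly([tr(sx*.0298,sy*.008,z) for sx in(-1,1) for sy in(-1,1) for z in(0,.004)])\n","    L=D\n").replace("return -iou(A,full)-iou(F,fin)","return -iou(F,fin)").replace("np.r_[c0,yaw]","np.r_[.582,-.059,yaw]")
open('lidc.py','w').write(t)
E
timeout 400 python3 lidc.py; timeout 300 python3 up.py .006 .582 -.06|tail -2
```

```text
clock: 68.03
position: [0.5841, -0.0581, 0.4185]
ee_rot: [1.782, 2.574, 0.01]
ft_force: [1.1, 0.4, 0.9]
width: 0.558
grip_force: 0.0
lid_grip [(0.62, array([276., 213.]), array([ 0.5841, -0.0586]))]
lid [(0.68, array([274., 205.]), array([ 0.5827, -0.0613]))]
orange [ 251  175   53   53 1169]
dark [ 253  182   35   58 1227]
fin rect z=.046 ((0.5769731998443604, -0.05562152341008186), (0.02754182368516922, 0.047998420894145966), 22.323591232299805)
orange rect z0 ((0.5832756757736206, -0.05462007224559784), (0.04825855791568756, 0.04864566773176193), 17.8787784576416)
LID xy [ 0.5843 -0.0584] yaw 110.5 ious 0.9070825 0.8109641
shift [-0.0006  0.0023  0.2151] turn 0.002 | at [ 0.582  -0.0586  0.4111] ya 20.6 t 68.18 w 49.6 F [-1.  -0.3 -0.6] q7 0.27
ious [0.462 0.13 ] e 2.41
xy [ 0.582  -0.0587] yaw 8.1
```

```bash
python3 -c "
from h import *
print(ticket.finish_job())"
```

```text
the job is handed in; nothing more can be done
None
```

I finished the task and handed it in at about 68 s on the clock; the hand-in returned no verdict. My last checks had four knobs in the tray, five feet placed in the canister with none left on the tiles, the canister in its pocket, and the lid turned about 80° to its stop. Before that, I dropped the empty canister into the tray once and had to pick it up and stand it upright again.

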